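# Fetch the lens cell from behind the parked optics

## Task

The low round lens cell is parked at the back of the grey storage bay, behind the two tall post-mounted parts. First stand both tall parts aside on the rubber mat, and only when both are there take the lens cell out and set it in the middle of the round platter of the stage, lens side up; then put each tall part back, upright, on the very place in the bay where it stood at the start. Never tip any of the three over, and leave the screwdriver, the jar and the clamping fork alone.

Things in the scene. Friction and masses are not known exactly. Their poses are not given: they have to be found in the camera images.
- splitter: Beam-splitter cube on a post, 118 mm tall, 0.25-0.45 kg, loose, standing: round steel foot of 50 mm diameter and 10 mm height, steel post of 25 mm diameter, on top a black 44 mm cube (from 74 to 118 mm above the underside) with round glass ports on its +y and -y faces and plain +x and -x faces. Origin: centre of the foot's underside; z up. It starts on one of the two front places of the bay, turned up to 0.25 rad from the bay's axes.
- detector: Round detector head on a post, 104 mm tall, 0.2-0.36 kg, loose, standing: round steel foot of 50 mm diameter and 10 mm height, steel post of 25 mm diameter, on top a black upright cylinder of 42 mm diameter (from 60 to 104 mm above the underside) with a small window on top. Origin: centre of the foot's underside; z up. It starts on the other front place of the bay.
- lens_cell: Lens cell to be fetched: low black round ring, 50 mm diameter, 30 mm tall, about 0.09 kg, loose, a glass disc in its upper face. Origin: centre of the underside; z up. It starts on the back place of the bay.
- bay: Fixed grey storage bay, a tray open on top and towards its -x side (roughly towards the robot): 180 mm (x) by 200 mm (y), floor top 6 mm above the work surface, 6 mm thick walls 30 mm high (above the work surface) on its +x and both y sides. Three dark round marks on the floor are the places: two front ones at (-15, +40) mm and (-15, -40) mm and a back one at (+33, 0) mm in its frame. Origin: centre of the underside, on the work surface; z up.
- mat: Fixed black rubber mat, the side area, 150 mm (x) by 220 mm (y), 3 mm thick, clear at the start. Origin: centre of the underside, on the work surface; z up.
- stage: Fixed stage: black square base 110 by 110 mm, 24 mm high, carrying a flat round aluminium platter of 80 mm diameter whose top is 36 mm above the work surface, with a ring of 54 mm diameter marked in the middle; a steel knob sticks out 30 mm on its -x side. Origin: centre of the underside, on the work surface, under the platter's centre; z up.
- driver: Bystander: screwdriver 160 mm long, lying along y on the table beyond the work. Origin: about its middle, on the table. Leave alone.
- jar: Bystander: closed amber glass jar, 56 mm diameter, 60 mm tall, standing. Origin: centre of the underside. Leave alone.
- fork: Bystander: small dark steel clamping fork, 80 by 36 by 8 mm, lying flat. Origin: between its prongs, on the table. Leave alone.
There are look-alikes about, which are no part of the job. Leave any yellow look-alike of the detector alone.

How it is judged:
By the outcome, as a careful person would: the job done as asked, in the order asked, and still so for the second after the job is handed in, with the robot touching nothing.
It also fails if it takes over 122 s, if anything falls off the work surface, if the arm or the gripper's body presses on something with over 40 N, if the wrist force passes 120 N, or if a joint passes its speed limit or range.

## Robot

A 7-joint arm with a two-finger parallel gripper is mounted at the origin on the work surface. World frame = base frame: x ahead of the robot, y to its left, z up, the work surface at z = 0. Lengths are in mm, angles in degrees, forces in N, time in s.
With the tool pointing down it reaches from about 425 to 975 mm from the base axis. Payload 16.7 kg.
Tool frame: the origin (TCP) lies midway between the tips of the shut fingers; the grasp point (between the pads) lies 19 mm behind it (ctrl.grasp_offset is the distance from the TCP to the grasp point, in mm); x points along the fingers, y is the direction in which the jaws open and shut, and the axes are right-handed (so a half turn about x gives the same grasp; the last joint's range is limited). The gripper opens to 85 mm and grips with 20 to 120 N. Pads are 22 mm wide; open, the fingers measure 114 mm over their backs; the gripper's body (76 mm by 85 mm) begins 54 mm behind the grasp point. The pads swing forward as they close: fully open they stand 13 mm farther back than shut.
Start: joints at [-82.191, 24.414, 4.234, 92.017, -1.954, 63.644, -3.845], TCP at [190.304, 647.579, 205.202] pointing down, gripper open.
Joint ranges: [-163.25, 163.25], [-28.42, 122.38], [-70.27, 78.77], [12.13, 141.07], [-58.53, 238.53], [9.26, 117.41], [-156.51, 156.51]. Speed limits (degrees/s): [108.29, 108.29, 136.94, 136.94, 172.46, 172.46, 172.46].

## Interface

Orientations are given as a 3x3 rotation matrix whose columns are the frame's x, y, z axes.
In Python, from station import ctrl gives the robot as it stands.
- The arm moves only by the tool play_rows, never from a script. Its argument "targets" is one flat list of numbers, 7 for each row, row after row: the shift along the world's x, y, z in mm, then the turn, a rotation vector about the world's x, y, z in degrees, then the opening, from 0 (shut) to 1 (fully open). In form: [tx, ty, tz, wx, wy, wz, grip, tx, ty, tz, wx, wy, wz, grip, ...]. A call has 1 to 5 rows; each row shifts and turns the commanded pose from where the row before left it; what a row does not reach is not made up. A row lasts 1/12 s, in which the tool goes at most 41.7 mm and 7.16 degrees, less where a joint would pass 70% of its speed; a pose out of reach is approached as far as the arm can. A call with a gripper value outside its range is refused whole. The fingers move at their own pace and stop on an object; "squeeze" is the grip in N (left out, the last holds). Time passes only in rows, so rows that do not move let the fingers close. It gives the time, the measured TCP pose, the force and the opening at its end, in the units of the state.
- ctrl.get_obs(): the state, without advancing time (a new reading comes with each control period).
- ctrl.camera(name): name is "scene" or "top"; returns a dict with "color" (480x640x3 uint8, red, green, blue), "z_map" (480x640 float32, mm along the optical axis (not along the pixel's ray), 0 where there is no reading), "fx", "fy", "cx", "cy" (pixels), "D" ([k1, k2, p1, p2, k3] as OpenCV has them; the pictures are not rectified), "R" (3x3) and "t" (3): a world point X has camera coordinates R X + t. Camera axes: x right, y down, z forward; pixel columns grow to the right and rows downward; lengths in mm; the calibration is good to about 2 mm. A picture is of the moment at which its call begins.
- ctrl.job_done(): hands the job in, once; it reports no verdict.
The state is a dict: "t": time; "qpos": joint angles; "dq": joint speeds; "tau": joint torques, N m; "tcp_pos": TCP position; "eef_rot": TCP orientation; "ft_force": force on the tool from outside, world axes, zero at the start; "torque": the same for the moment, N m; "opening": opening from 0.0 (shut) to 1.0 (fully open).
Only numpy, scipy, OpenCV 4.12 (cv2) and the standard library are available. Lean on these libraries where they do the work, as an engineer would, in place of code of your own. Each camera call takes 0.05 s, during which the arm holds its last target. There are 200 camera calls.

## Working session

There is one attempt and no reset: what is moved stays moved. The work goes in short steps, Python scripts to look and compute and a tool call to move; the robot and the scene stay as the last step left them, time stands still between calls to the robot, and variables do not carry over. Pictures are saved under pics/ and viewed, about 12 in all and at most 16, crops included, and the job is handed in when it is done.

Besides the shell and the picture viewer there is one more tool, called after "Emit:" by a JSON object that holds its "op" and its "data". play_rows: Moves the arm, as the interface text tells. Its arguments: {"type":"object","properties":{"targets":{"type":"array","items":{"type":"number"}},"squeeze":{"type":"number"}},"required":["targets"]}

```bash
mkdir -p pics; ls; cat > h.py <<'E'
import numpy as np, cv2
from station import ctrl
def snap(n,f):
    c=ctrl.camera(n); np.savez('pics/'+f+'.npz',**{k:np.array(v) for k,v in c.items()}); cv2.imwrite('pics/'+f+'.png',c['color'][:,:,::-1]); return c
def load(f): return dict(np.load('pics/'+f+'.npz'))
def world(c,u,v,z=None):
    """pixel -> world, by depth or by plane at height z"""
    K=np.array([[c['fx'],0,c['cx']],[0,c['fy'],c['cy']],[0,0,1]],float)
    p=cv2.undistortPoints(np.array([[[u,v]]],float),K,np.array(c['D'],float))[0,0]
    d=np.array([p[0],p[1],1]); R=np.array(c['R']);t=np.array(c['t'])
    if z is None: return R.T@(d*float(c['z_map'][int(round(v)),int(round(u))])-t)
    o=-R.T@t; r=R.T@d; return o+r*(z-o[2])/r[2]
E
python3 - <<'E'
from h import *
o=ctrl.get_obs(); print(o)
for n in('scene','top'):
    c=snap(n,n+'0'); print(n,np.round(c['R'],3),c['t'],-np.array(c['R']).T@np.array(c['t']),c['fx'])
E
```

```text
pics
{'t': 0.0, 'qpos': array([-82.19057153,  24.44872994,   4.23240009,  92.04982652,
        -1.95402154,  63.64453975,  -3.84467851]), 'dq': array([ 0.07374002, -0.07385816, -0.00369381, -0.02407801,  0.03879792,
       -0.01580434, -0.01644924]), 'tau': array([-6.77523421e-04, -9.49816704e+01,  3.76126438e+00, -4.63515687e+01,
        1.94074499e-02,  1.03866021e-02, -1.05653255e-04]), 'tcp_pos': array([190.21895505, 647.20371745, 204.54049498]), 'eef_rot': array([[-2.58202622e-04,  2.81974586e-01,  9.59421840e-01],
       [-1.21033224e-03,  9.59421081e-01, -2.81974689e-01],
       [-9.99999234e-01, -1.23402578e-03,  9.35578924e-05]]), 'ft_force': array([ 1.22466908,  0.03909697, -0.63052963]), 'torque': array([-0.01976226,  0.02386444, -0.01391944]), 'opening': 1.0004278088766905}
scene [[-0.383  0.924  0.005]
 [ 0.735  0.308 -0.604]
 [-0.56  -0.228 -0.797]] [ 224.85907318 -386.72890755 1322.93382703] [1110.76946019  212.85685793  819.24228759] 509.90601934904566
top [[ 0.009 -1.     0.009]
 [-0.991 -0.01  -0.134]
 [ 0.134 -0.008 -0.991]] [ -16.61371463  543.91810305 1019.70399756] [ 402.21398164   -3.16927138 1083.57419205] 589.849931861023
```

View pics/scene0.png

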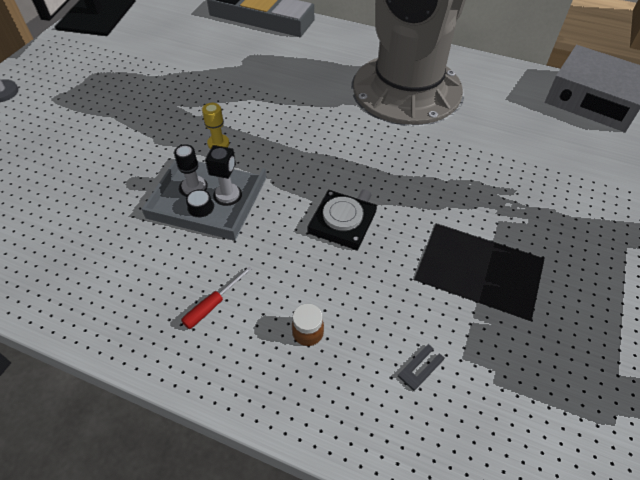

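View pics/top0.png

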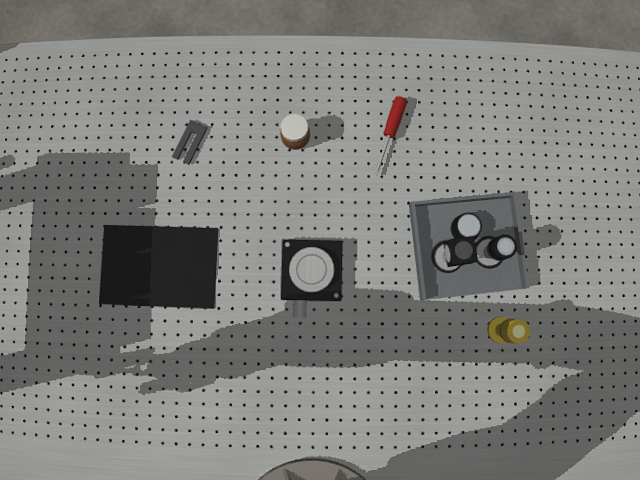

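The top view shows the bay at (468,246), the splitter cube at about (460,250), the black detector at (505,246), the lens cell at (467,226), the yellow detector look-alike at (515,330), the stage at (312,270) and the mat at (160,266). I'll check the choice in a close crop and take measurements.

```bash
python3 - <<'E'
from h import *
a=load('top0');b=load('scene0')
A=cv2.resize(a['color'][185:305,400:540],None,fx=4,fy=4,interpolation=cv2.INTER_CUBIC)
B=cv2.resize(b['color'][130:250,130:270],None,fx=4,fy=4,interpolation=cv2.INTER_CUBIC)
cv2.imwrite('pics/crop0.png',np.vstack([A,B])[:,:,::-1][:, :][:960]) 
im=np.hstack([A,B]); cv2.imwrite('pics/crop0.png',cv2.resize(im,(800,int(im.shape[0]*800/im.shape[1])))[:,:,::-1])
# cloud
def cloud(c):
    v,u=np.mgrid[0:480,0:640]; K=np.array([[c['fx'],0,c['cx']],[0,c['fy'],c['cy']],[0,0,1]],float)
    p=cv2.undistortPoints(np.stack([u.ravel(),v.ravel()],1)[:,None].astype(float),K,c['D'].astype(float))[:,0]
    z=c['z_map'].ravel(); P=np.c_[p*z[:,None],z]; P=(P-c['t'])@c['R']; P[z==0]=np.nan
    return P.reshape(480,640,3)
for n,c in(('top',a),('scene',b)):
    P=cloud(c); np.save('pics/cloud_%s.npy'%n,P)
    bay=(P[...,0]>330)&(P[...,0]<620)&(P[...,1]<-170)&(P[...,1]>-420)
    for nm,lo,hi in(('cube',117,130),('det',103,116),('lens',33,44),('wall',25,33),('floor',2,12)):
        m=bay&(P[...,2]>lo)&(P[...,2]<hi)
        n_,lab,st,ce=cv2.connectedComponentsWithStats(m.astype(np.uint8))
        for i in range(1,n_):
            if st[i,4]>40:
                q=P[lab==i]; print(n,nm,st[i],np.round(np.median(q,0),1),np.round(q.min(0),1),np.round(q.max(0),1))
    for (u,v) in ((160,285),(311,270),(130,400)) if n=='top' else ((343,212),(470,270)): print(n,u,v,P[v,u])
E
```

```text
top cube [448 236  30  29 671] [ 507.8 -244.9  123.6] [ 484.7 -270.8  117.3] [ 532.  -221.2  128.3]
top det [493 235  24  24 448] [ 516.6 -322.8  109.6] [ 496.6 -344.5  103. ] [ 536.3 -303.6  115.6]
top det [446 241   8  25  62] [ 504.3 -223.8  110.6] [ 484.4 -233.6  103.1] [ 525.1 -221.4  116. ]
top det [507 319  23  25 291] [ 373.4 -344.4  104.5] [ 353.2 -364.6  103. ] [ 393.5 -325.3  109.4]
top lens [455 213  27  25 503] [ 563.4 -279.    36.2] [ 541.5 -303.5   33. ] [ 585.9 -255.    42.4]
top wall [411 196  89 104 615] [ 582.1 -194.    29.1] [ 429.4 -341.1   25. ] [ 619.8 -175.7   33. ]
top wall [512 197  17  91 353] [ 538.3 -380.3   28.9] [ 451.  -392.5   25. ] [ 619.2 -368.1   33. ]
top floor [ 415  198  108  102 6115] [ 518.9 -281.3    5.6] [ 430.1 -388.1    2. ] [ 619.9 -186.5   12. ]
top floor [487 314  21  30 256] [ 376.5 -334.3    9.2] [ 348.7 -356.4    2. ] [ 402.2 -320.    12. ]
top 160 285 [450.40009339 284.66629504   4.77236461]
top 311 270 [479.55797027   5.58521462  35.0331008 ]
top 130 400 [236.51150936 337.96471782  -2.08209222]
scene cube [205 145  29  22 435] [ 51
[... 806 characters left out ...]
5] [ 599.9 -193.9   30.6] [ 428.9 -311.    25. ] [ 619.6 -177.    33. ]
scene wall [187 197  24  15  70] [ 581.2 -264.9   29.6] [ 548.  -297.1   25.1] [ 590.7 -255.6   32.7]
scene floor [ 151  126  117  102 3334] [ 525.8 -280.5    7.4] [ 330.  -419.5    2. ] [ 607.8 -196.4   12. ]
scene floor [221 131  21  21 142] [ 362.9 -324.7    3.8] [ 331.2 -358.5    2. ] [ 386.7 -292.3   12. ]
scene floor [256 157  14  11  50] [ 392.5 -223.7    3. ] [ 378.5 -241.5    2. ] [ 407.6 -206.6    4.7]
scene floor [195 167  90  76 492] [ 532.6 -185.6    3.6] [ 384.7 -262.3    2. ] [ 619.9 -170.    12. ]
scene 343 212 [485.50715271   6.03549055  38.149699  ]
scene 470 270 [499.47307226 273.72525668   4.10691271]
```

View pics/crop0.png

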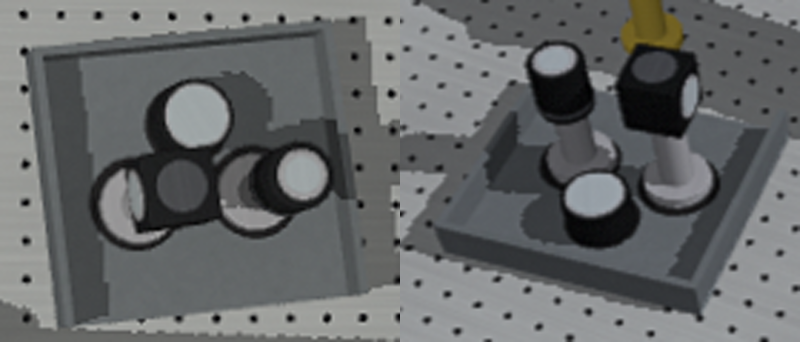

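The crop confirms the choice: the splitter is at crop (175,190) with a round port on its left (+y) face, the black detector head is at (300,175), and the lens cell is at (197,115). The yellow one outside the bay is the look-alike. Next I'll fit the yaws.

```bash
python3 - <<'E'
from h import *
for n,dz in(('top',0),('scene',2)):
    P=np.load(f'pics/cloud_{n}.npy').reshape(-1,3); P=P[np.isfinite(P[:,0])]
    def sel(x0,x1,y0,y1,z0,z1): return P[(P[:,0]>x0)&(P[:,0]<x1)&(P[:,1]>y0)&(P[:,1]<y1)&(P[:,2]>z0+dz)&(P[:,2]<z1+dz)][:,:2].astype(np.float32)
    print(n,'cube',cv2.minAreaRect(sel(470,550,-285,-205,121,127)))
    for nm,b in(('det',(480,560,-360,-290,107,113)),('lens',(530,610,-320,-240,34,39)),('platter',(420,540,-60,60,33,40))): 
        q=sel(*b); print(n,nm,cv2.minEnclosingCircle(q),q.mean(0))
    print(n,'bay',cv2.minAreaRect(sel(400,640,-410,-160,26,33)))
    print(n,'mat',cv2.minAreaRect(load(n+'0')and sel(380,560,100,420,2.2,8)))
    print(n,'base top region z', np.median(P[:,2]))
# mat, by dark colour in top image
a=load('top0');m=(a['color'].max(2)<45).astype(np.uint8); m[:, 230:]=0
_,l,s,c=cv2.connectedComponentsWithStats(cv2.morphologyEx(m,cv2.MORPH_OPEN,np.ones((5,5))));i=1+s[1:,4].argmax()
r=cv2.boxPoints(cv2.minAreaRect(np.argwhere(l==i)[:,::-1].astype(np.float32)));print(s[i]);[print(np.round(world(a,*p,3),1)) for p in r]
E
```

```text
top cube ((507.9729309082031, -245.72312927246094), (42.73932647705078, 44.400543212890625), 8.573043823242188)
top det ((516.9157104492188, -323.36163330078125), 20.752338409423828) [ 516.79895 -323.12006]
top lens ((562.0637817382812, -279.11737060546875), 25.021697998046875) [ 563.59607 -279.24503]
top platter ((480.6636657714844, 5.776750087738037), 39.76960372924805) [480.96487    6.015038]
top bay ((529.34375, -284.4467468261719), (179.74642944335938, 201.75526428222656), 6.475886821746826)
top mat ((470.10748291015625, 260.0380859375), (179.74697875976562, 319.5475769042969), 0.0034113686997443438)
top base top region z -0.46730213414510435
scene cube ((511.06585693359375, -247.61883544921875), (47.34538269042969, 45.41208267211914), 9.602049827575684)
scene det ((518.7359619140625, -323.8264465332031), 22.335521697998047) [ 520.6157 -324.3867]
scene lens ((555.60693359375, -289.876220703125), 37.388885498046875) [ 566.0825  -280.68378]
scene platter ((483.69647216796875, 3.8123221397399902), 40.82606506347656) [484.69302    4.361908]
scene bay ((530.6793823242188, -285.72528076171875), (183.83937072753906, 201.9193115234375), 6.102301120758057)
scene mat ((470.70062255859375, 259.173583984375), (178.5434112548828, 315.44622802734375), 0.08319210261106491)
scene base top region z 1.434804493573731
[  99  225  119   83 9076]
[412.6 401.9   3. ]
[562.6 405.    3. ]
[558.  181.1   3. ]
[411.  181.2   3. ]
```

Emit:
{"op": "play_rows", "data": {"targets": [25,-20,15,0,0,-6,1,40,-25,0,0,0,-6,1,38,-25,0,0,0,-6,1,38,-25,0,0,0,-6,1,38,-25,0,0,0,-6,1]}}

```text
t: 0.52
tcp_pos: [356.3, 535.4, 220.1]
eef_rot: [[-0.0, 0.727, 0.686], [-0.0, 0.686, -0.727], [-1.0, -0.0, -0.0]]
ft_force: [0.4, 0.6, 0.7]
opening: 0.999
```

Emit:
{"op": "play_rows", "data": {"targets": [36,-25,0,0,0,-6,1,36,-25,0,0,0,-6,1,30,-32,0,0,0,-6,1,20,-36,0,0,0,-6,1,8,-38,0,0,0,-6,1]}}

```text
t: 0.93
tcp_pos: [482.4, 382.6, 219.7]
eef_rot: [[0.001, 0.973, 0.229], [-0.001, 0.229, -0.973], [-1.0, 0.0, 0.001]]
ft_force: [0.1, -0.5, 0.2]
opening: 0.999
```

Emit:
{"op": "play_rows", "data": {"targets": [0,-40,0,0,0,-5,1,0,-40,0,0,0,-3,1,0,-40,0,0,0,0,1,0,-40,0,0,0,0,1,0,-40,0,0,0,0,1]}}

```text
t: 1.35
tcp_pos: [479.4, 183.0, 220.0]
eef_rot: [[-0.0, 0.995, 0.098], [0.0, 0.098, -0.995], [-1.0, -0.0, -0.0]]
ft_force: [1.4, -0.0, -0.1]
opening: 0.997
```

Emit:
{"op": "play_rows", "data": {"targets": [2.5,-36,0,0,0,1,1,2.5,-38,0,0,0,1,1,2.5,-38,0,0,0,1,1,2.5,-38,0,0,0,0.4,1,2.5,-38,0,0,0,0,1]}}

```text
t: 1.77
tcp_pos: [492.1, -4.9, 220.2]
eef_rot: [[-0.0, 0.988, 0.158], [0.0, 0.158, -0.988], [-1.0, 0.0, -0.0]]
ft_force: [0.7, 0.7, 0.2]
opening: 0.999
```

Emit:
{"op": "play_rows", "data": {"targets": [2.5,-38,0,0,0,0,1,2.5,-38,0,0,0,0,1,2.5,-38,0,0,0,0,1,3,-38,0,0,0,0,1,3,-38,0,0,0,0,1]}}

```text
t: 2.18
tcp_pos: [505.7, -194.8, 220.2]
eef_rot: [[0.0, 0.988, 0.157], [0.0, 0.157, -0.988], [-1.0, 0.0, -0.0]]
ft_force: [0.6, 0.2, -0.1]
opening: 0.998
```

Emit:
{"op": "play_rows", "data": {"targets": [3,-35,-10,0,0,0,1,1,-16,-20,0,0,0,1,0,0,-15,0,0,0,1,0,0,0,0,0,0,1]}}

```text
t: 2.52
tcp_pos: [508.1, -244.7, 172.4]
eef_rot: [[-0.004, 0.988, 0.155], [0.0, 0.155, -0.988], [-1.0, -0.004, -0.001]]
ft_force: [-0.3, 0.9, -0.0]
opening: 1.002
```

```bash
python3 - <<'E'
from h import *
o=ctrl.get_obs();print(o['t'],o['tcp_pos'],np.degrees(np.arctan2(o['eef_rot'][1,1],o['eef_rot'][0,1])),o['qpos'])
a=snap('top','top1');b=snap('scene','scene1')
A=cv2.resize(a['color'][150:350,360:560],(600,600),interpolation=cv2.INTER_CUBIC);B=b['color'][60:260,120:320]
B=cv2.resize(B,(600,600),interpolation=cv2.INTER_CUBIC)
cv2.imwrite('pics/c1.png',cv2.resize(np.hstack([A,B]),(800,400))[:,:,::-1])
# where the TCP / grasp points project
for n,c in(('top',a),('scene',b)):
    K=np.array([[c['fx'],0,c['cx']],[0,c['fy'],c['cy']],[0,0,1]],float)
    R=o['eef_rot'];pts=[o['tcp_pos'],o['tcp_pos']-13*R[:,0]+42.5*R[:,1],o['tcp_pos']-13*R[:,0]-42.5*R[:,1]]
    print(n,cv2.projectPoints(np.array(pts),cv2.Rodrigues(c['R'])[0],c['t'],K,np.array(c['D']))[0][:,0])
E
```

```text
2.5167 [ 508.12005583 -244.74342817  172.42124424] 8.895570584086585 [-15.39678123  20.05858346  43.14798294 110.08129266 -16.24942934
  56.33313494  44.09815911]
top [[469.46813426 246.61280871]
 [466.80016631 218.92587348]
 [476.34510812 272.60164474]]
scene [[216.78278824 134.78318944]
 [207.2896608  144.77973245]
 [223.61092261 114.89832904]]
```

View pics/c1.png

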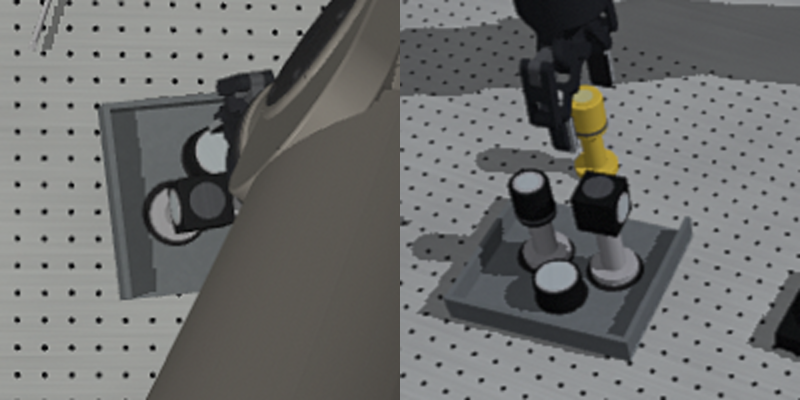

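The scene crop shows the fingertips at about full-frame pixels (202,134) and (222,102), some 11 px above where I predicted. I'll check with depth before descending.

```bash
python3 - <<'E'
from h import *
b=load('scene1')
for u,v in((202,132),(201,128),(198,130),(222,101),(221,97),(224,100),(220,150)): print(u,v,np.round(world(b,u,v),1))
cv2.imwrite('pics/c2.png',cv2.resize(b['color'][60:160,160:260],(700,700),interpolation=cv2.INTER_CUBIC)[:,:,::-1])
E
```

```text
202 132 [ 565.2 -231.1  229.7]
201 128 [ 564.9 -231.5  238.2]
198 130 [ 567.8 -236.4  234.5]
222 101 [ 468.4 -247.7  220.6]
221 97 [ 466.9 -249.3  228.1]
224 100 [ 465.1 -245.1  221.3]
220 150 [ 501.  -249.9  125.9]
```

View pics/c2.png

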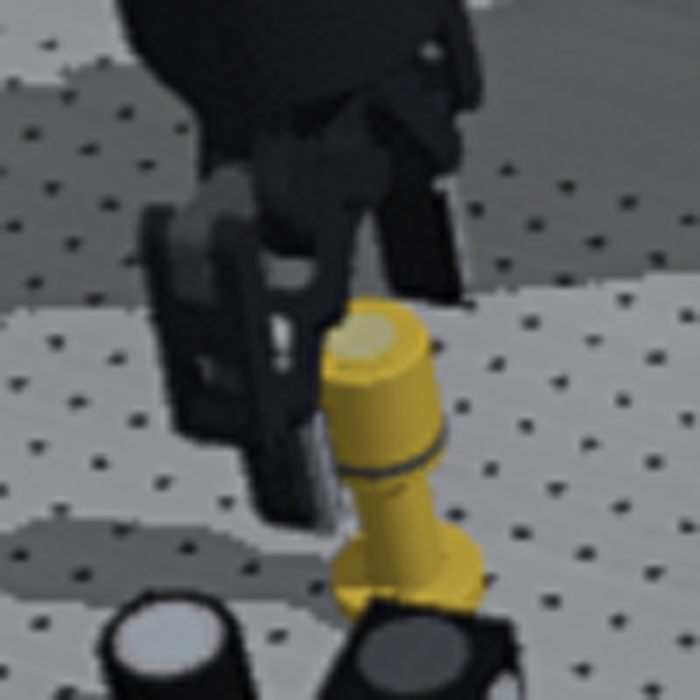

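```bash
python3 - <<'E'
from h import *
b=snap('scene','scene2');o=ctrl.get_obs();print(o['t'],o['tcp_pos'],ctrl.grasp_offset)
a=load('scene1');print(np.abs(a['color'].astype(int)-b['color']).max(2)[60:160,160:260].mean())
R=o['eef_rot']
for f in('scene2','scene1'):
    c=load(f);v,u=np.mgrid[60:170,160:260];P=np.array([world(c,x,y) for x,y in zip(u.ravel(),v.ravel())])
    L=(P-o['tcp_pos'])@R   # tool frame
    for s in(1,-1):
        m=(np.abs(L[:,2])<25)&(s*L[:,1]>30)&(s*L[:,1]<65)&(P[:,2]>140); q=L[m]; print(f,s,m.sum(),np.round(q[np.argsort(-q[:,0])[:6]],0).tolist())
E
```

```text
2.6667 [ 510.22634199 -243.70533711  175.75721239] 18.700000000000003
1.5781
scene2 1 1080 [[-38.0, 48.0, 6.0], [-41.0, 50.0, -1.0], [-42.0, 51.0, 2.0], [-42.0, 50.0, 10.0], [-42.0, 50.0, -3.0], [-42.0, 50.0, -5.0]]
scene2 -1 346 [[-40.0, -44.0, -5.0], [-40.0, -42.0, -2.0], [-41.0, -42.0, 8.0], [-41.0, -41.0, -4.0], [-42.0, -45.0, 3.0], [-42.0, -41.0, 3.0]]
scene1 1 1078 [[-39.0, 50.0, -4.0], [-40.0, 49.0, 3.0], [-40.0, 50.0, 7.0], [-40.0, 50.0, 5.0], [-41.0, 50.0, 1.0], [-41.0, 51.0, -6.0]]
scene1 -1 344 [[-38.0, -44.0, 1.0], [-39.0, -43.0, -1.0], [-40.0, -42.0, 8.0], [-40.0, -42.0, -4.0], [-41.0, -42.0, 6.0], [-41.0, -42.0, -6.0]]
```

The fingertips sit about 40 mm behind the reported TCP, where 13 mm was expected. I'll part-close in free air to calibrate the tip height at the cube's width.

Emit:
{"op": "play_rows", "data": {"targets": [0,0,0,0,0,0,0.5,0,0,0,0,0,0,0.5,0,0,0,0,0,0,0.5,0,0,0,0,0,0,0.5,0,0,0,0,0,0,0.5]}}

```text
t: 3.08
tcp_pos: [510.2, -243.9, 175.5]
eef_rot: [[0.0, 0.988, 0.157], [0.0, 0.157, -0.988], [-1.0, 0.0, -0.0]]
ft_force: [0.1, -0.5, -0.0]
opening: 0.498
```

```bash
cat >> h.py <<'E'
def tips(f,name='scene'):
    c=snap(name,f); o=ctrl.get_obs(); R=o['eef_rot']
    v,u=np.mgrid[0:480,0:640]; K=np.array([[c['fx'],0,c['cx']],[0,c['fy'],c['cy']],[0,0,1]],float)
    p=cv2.undistortPoints(np.stack([u.ravel(),v.ravel()],1)[:,None].astype(float),K,np.array(c['D'],float))[:,0]
    z=c['z_map'].ravel(); P=(np.c_[p*z[:,None],z]-c['t'])@c['R']; P[z==0]=-999
    L=(P-o['tcp_pos'])@R
    m=(np.abs(L[:,2])<20)&(np.abs(L[:,1])<70)&(L[:,0]<15)&(L[:,0]>-160)
    print('open',o['opening'],'t',o['t'],o['tcp_pos'])
    for s in(1,-1):
        q=L[m&(s*L[:,1]>2)]; print(s,len(q),np.round(q[np.argsort(-q[:,0])[:40:4]],0).tolist())
    return c
E
python3 - <<'E'
from h import *
c=tips('scene3')
cv2.imwrite('pics/c3.png',cv2.resize(c['color'][60:160,160:260],(600,600),interpolation=cv2.INTER_CUBIC)[:,:,::-1])
E
```

```text
open 0.5013844601998668 t 3.1333 [ 510.12196961 -243.97265175  175.40093907]
1 1334 [[-28.0, 28.0, 4.0], [-32.0, 29.0, -6.0], [-33.0, 31.0, -5.0], [-36.0, 28.0, -8.0], [-37.0, 26.0, -9.0], [-38.0, 35.0, 0.0], [-39.0, 35.0, 7.0], [-40.0, 33.0, -5.0], [-41.0, 20.0, -8.0], [-41.0, 33.0, 6.0]]
-1 575 [[-29.0, -21.0, 9.0], [-31.0, -19.0, -1.0], [-31.0, -19.0, 5.0], [-33.0, -20.0, -5.0], [-33.0, -22.0, -3.0], [-34.0, -19.0, 4.0], [-35.0, -19.0, 10.0], [-36.0, -22.0, -5.0], [-36.0, -18.0, 7.0], [-37.0, -25.0, -10.0]]
```

View pics/c3.png

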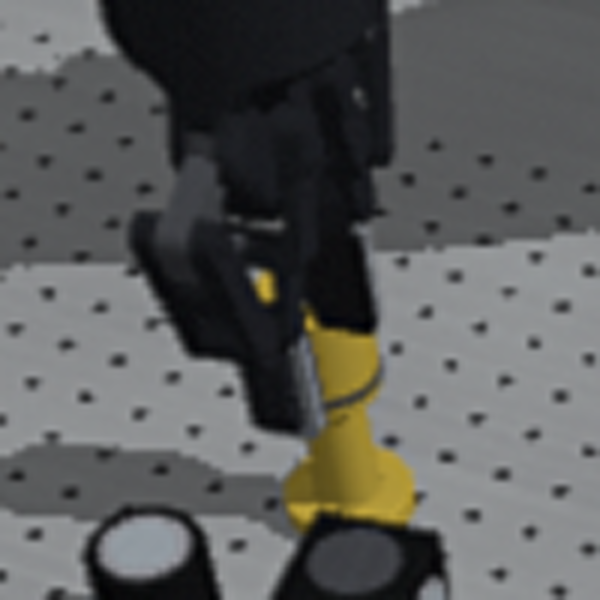

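Pads half-open sit about 46 mm above the reported TCP by vision. I'll use TCP z = 60, which puts them on the cube under either reading.

Emit:
{"op": "play_rows", "data": {"targets": [-0.5,-2.5,0,0,0,0,0.9,0,0,-5,0,0,0,0.9,0,0,-20,0,0,0,0.9,0,0,-25,0,0,0,0.9,0,0,-25,0,0,0,0.9]}}

```text
t: 3.55
tcp_pos: [509.7, -246.8, 99.3]
eef_rot: [[0.001, 0.988, 0.157], [-0.0, 0.157, -0.988], [-1.0, 0.001, 0.0]]
ft_force: [1.0, -0.2, 0.2]
opening: 0.898
```

Emit:
{"op": "play_rows", "data": {"targets": [0,0,-20,0,0,0,0.9,0,0,-15,0,0,0,0.9,0,0,-5,0,0,0,0.9,0,0,0,0,0,0,0.9]}}

```text
t: 3.88
tcp_pos: [508.6, -246.6, 59.0]
eef_rot: [[-0.002, 0.988, 0.156], [0.0, 0.156, -0.988], [-1.0, -0.002, -0.001]]
ft_force: [-1.2, -0.2, -0.2]
opening: 0.903
```

```bash
python3 - <<'E'
from h import *
o=ctrl.get_obs();print(o['t'],o['tcp_pos'],o['ft_force'],o['opening'])
b=snap('scene','scene4');a=snap('top','top4')
A=cv2.resize(b['color'][90:220,150:280],(600,600),interpolation=cv2.INTER_CUBIC)
cv2.imwrite('pics/c4.png',A[:,:,::-1])
E
```

```text
3.8833 [ 508.62643599 -246.64559286   58.9968641 ] [-1.1788195  -0.22991942 -0.23638337] 0.9027120543518283
```

View pics/c4.png

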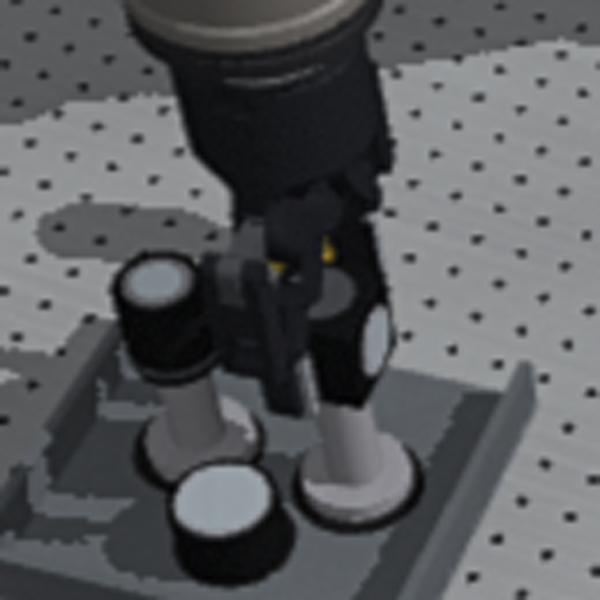

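The finger straddles the cube, with its tip near the cube's lower edge at (290,410) and clear of the detector. Closing.

Emit:
{"op": "play_rows", "data": {"targets": [0,0,0,0,0,0,0.6,0,0,0,0,0,0,0.55,0,0,0,0,0,0,0.5,0,0,0,0,0,0,0.4,0,0,0,0,0,0,0.3], "squeeze": 45}}

```text
t: 4.4
tcp_pos: [509.7, -246.9, 61.0]
eef_rot: [[0.001, 0.988, 0.157], [-0.0, 0.157, -0.988], [-1.0, 0.001, 0.0]]
ft_force: [-3.0, 0.2, 8.5]
opening: 0.507
```

Emit:
{"op": "play_rows", "data": {"targets": [0,0,0,0,0,0,0.3,0,0,0,0,0,0,0.3,0,0,0,0,0,0,0.3]}}

```text
t: 4.65
tcp_pos: [509.7, -246.9, 61.0]
eef_rot: [[0.001, 0.988, 0.157], [-0.0, 0.157, -0.988], [-1.0, 0.001, 0.0]]
ft_force: [-3.2, 0.2, 9.3]
opening: 0.51
```

```bash
python3 - <<'E'
from h import *
o=ctrl.get_obs();print(o['t'],o['tcp_pos'],o['eef_rot'],o['ft_force'],o['torque'],o['opening'])
E
```

```text
4.65 [ 509.67709771 -246.91192693   61.03596504] [[ 8.40416235e-04  9.87660402e-01  1.56608505e-01]
 [-2.69651170e-05  1.56608583e-01 -9.87660747e-01]
 [-9.99999646e-01  8.25823160e-04  1.58248774e-04]] [-3.21543371  0.16586533  9.28193221] [0.08481188 0.74289968 0.02252916] 0.5099537245619579
```

Emit:
{"op": "play_rows", "data": {"targets": [0,0,4,0,0,0,0.3,0,0,12,0,0,0,0.3,0,0,24,0,0,0,0.3,0,0,26,0,0,0,0.3,0,0,16,0,0,0,0.3]}}

```text
t: 5.07
tcp_pos: [509.9, -247.2, 145.2]
eef_rot: [[0.002, 0.988, 0.156], [-0.001, 0.156, -0.988], [-1.0, 0.001, 0.001]]
ft_force: [1.0, 0.0, -2.2]
opening: 0.509
```

Emit:
{"op": "play_rows", "data": {"targets": [0,8,8,0,0,0,0.3,0,16,0,0,0,0,0.3,-1,26,0,0,0,0,0.3,-2,34,0,0,0,0,0.3,-2,36,0,0,0,0,0.3]}}

```text
t: 5.48
tcp_pos: [503.8, -125.5, 150.2]
eef_rot: [[-0.0, 0.988, 0.155], [-0.0, 0.155, -0.988], [-1.0, -0.0, -0.0]]
ft_force: [1.8, -0.1, -3.1]
opening: 0.508
```

Emit:
{"op": "play_rows", "data": {"targets": [-2,36,0,0,0,0,0.3,-2,36,0,0,0,0,0.3,-2,36,0,0,0,0,0.3,-2,36,0,0,0,0,0.3,-2,36,0,0,0,0,0.3]}}

```text
t: 5.9
tcp_pos: [493.5, 55.7, 150.4]
eef_rot: [[-0.0, 0.988, 0.157], [0.0, 0.157, -0.988], [-1.0, -0.0, -0.001]]
ft_force: [1.0, 0.3, -2.9]
opening: 0.51
```

Emit:
{"op": "play_rows", "data": {"targets": [-2,36,0,0,0,0,0.3,-2,36,0,0,0,0,0.3,-2,36,0,0,0,0,0.3,-2,36,0,0,0,0,0.3,-2,36,0,0,0,0,0.3]}}

```text
t: 6.32
tcp_pos: [483.3, 235.6, 150.4]
eef_rot: [[-0.0, 0.988, 0.157], [0.0, 0.157, -0.988], [-1.0, -0.0, -0.0]]
ft_force: [1.1, -0.1, -2.1]
opening: 0.508
```

Emit:
{"op": "play_rows", "data": {"targets": [0,36,0,0,0,0,0.3,0,30,0,0,0,0,0.3,0,22,0,0,0,0,0.3,0,14,0,0,0,0,0.3,0,8,0,0,0,0,0.3]}}

```text
t: 6.73
tcp_pos: [483.6, 345.2, 150.0]
eef_rot: [[-0.0, 0.987, 0.159], [-0.0, 0.159, -0.987], [-1.0, -0.001, 0.0]]
ft_force: [0.4, 0.3, -2.3]
opening: 0.51
```

Emit:
{"op": "play_rows", "data": {"targets": [0,2,-6,0,0,0,0.3,0,0,-16,0,0,0,0.3,0,0,-24,0,0,0,0.3,0,0,-20,0,0,0,0.3,0,0,-10,0,0,0,0.3]}}

```text
t: 7.15
tcp_pos: [483.8, 342.9, 71.9]
eef_rot: [[-0.002, 0.988, 0.155], [-0.002, 0.155, -0.988], [-1.0, -0.002, 0.002]]
ft_force: [-0.5, -0.5, -3.4]
opening: 0.51
```

```bash
python3 - <<'E'
from h import *
o=ctrl.get_obs();print(o['t'],o['tcp_pos'],np.round(o['ft_force'],1),o['torque'],o['opening'],o['qpos'])
b=snap('scene','scene5')
cv2.imwrite('pics/c5.png',cv2.resize(b['color'][120:320,360:600],(600,500),interpolation=cv2.INTER_CUBIC)[:,:,::-1])
E
```

```text
7.15 [483.77426493 342.8618377   71.87978949] [-0.5 -0.5 -3.4] [-0.05444743  0.07631286 -0.01968086] 0.5098155871012656 [-64.30093734  28.35731978  29.53957896 110.44325808 -18.88743319
  46.15966648 -15.51170001]
```

View pics/c5.png

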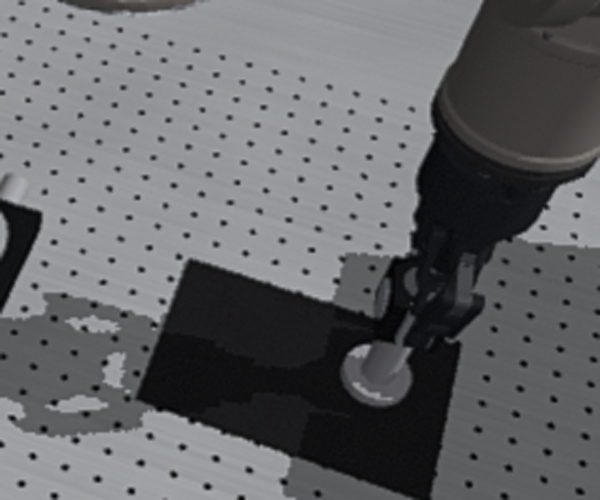

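The splitter hangs upright over the right half of the mat, foot at crop (377,375). Lowering.

Emit:
{"op": "play_rows", "data": {"targets": [0,0,-7,0,0,0,0.3,0,0,-4,0,0,0,0.3,0,0,-3,0,0,0,0.3,0,0,-1,0,0,0,0.3,0,0,-0.5,0,0,0,0.3]}}

```text
t: 7.62
tcp_pos: [484.7, 345.5, 59.1]
eef_rot: [[0.0, 0.988, 0.157], [0.0, 0.157, -0.988], [-1.0, 0.0, -0.0]]
ft_force: [0.8, -0.2, -2.0]
opening: 0.509
```

Emit:
{"op": "play_rows", "data": {"targets": [0,0,-0.5,0,0,0,0.3,0,0,0,0,0,0,0.3]}}

```text
t: 7.78
tcp_pos: [484.6, 345.5, 58.5]
eef_rot: [[0.0, 0.988, 0.157], [0.0, 0.157, -0.988], [-1.0, 0.0, -0.0]]
ft_force: [0.2, -0.3, -3.6]
opening: 0.511
```

Emit:
{"op": "play_rows", "data": {"targets": [0,0,-0.7,0,0,0,0.3,0,0,-0.5,0,0,0,0.3,0,0,0,0,0,0,0.3]}}

```text
t: 8.03
tcp_pos: [484.7, 345.7, 58.0]
eef_rot: [[0.0, 0.988, 0.157], [0.001, 0.157, -0.988], [-1.0, 0.0, -0.001]]
ft_force: [-5.7, -2.5, 14.3]
opening: 0.509
```

Emit:
{"op": "play_rows", "data": {"targets": [0,0,0,0,0,0,0.55,0,0,0,0,0,0,0.65,0,0,0,0,0,0,0.75,0,0,0,0,0,0,0.9,0,0,0,0,0,0,0.9]}}

```text
t: 8.45
tcp_pos: [484.6, 345.4, 57.0]
eef_rot: [[0.0, 0.988, 0.157], [0.0, 0.157, -0.988], [-1.0, 0.0, -0.0]]
ft_force: [0.1, 0.1, -0.2]
opening: 0.9
```

Emit:
{"op": "play_rows", "data": {"targets": [0,0,6,0,0,0,0.9,0,0,20,0,0,0,0.9,0,0,30,0,0,0,0.9,0,0,34,0,0,0,0.9,0,-10,26,0,0,0,0.9]}}

```text
t: 8.87
tcp_pos: [484.7, 336.8, 175.5]
eef_rot: [[0.001, 0.987, 0.158], [0.001, 0.158, -0.987], [-1.0, 0.001, -0.001]]
ft_force: [-0.0, 0.4, 1.3]
opening: 0.904
```

```bash
python3 - <<'E'
from h import *
a=snap('top','top6')
o=ctrl.get_obs();print(o['t'],o['tcp_pos'],np.degrees(np.arctan2(o['eef_rot'][1,1],o['eef_rot'][0,1])))
b=snap('scene','scene6')
im=np.hstack([a['color'][160:340,60:240],b['color'][180:360,380:560]])
cv2.imwrite('pics/c6.png',cv2.resize(im,(800,400))[:,:,::-1])
E
```

```text
8.9167 [486.98260146 334.70628944 179.96356679] 8.933680373735612
```

View pics/c6.png

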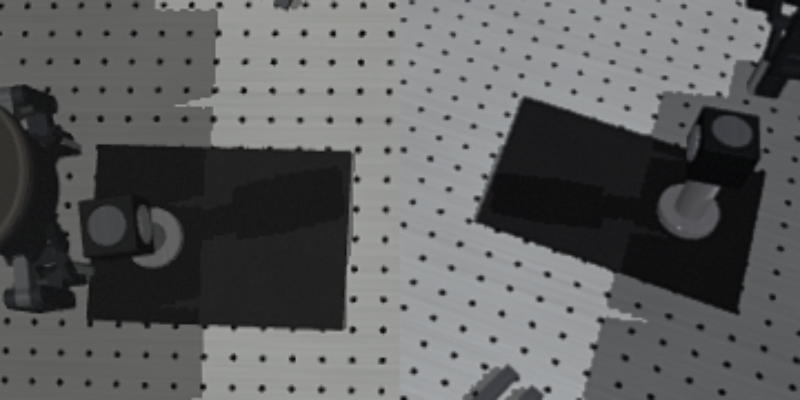

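The splitter stands upright on the mat, foot at (155,238) in the left pane and (690,210) in the right. Now the detector.

Emit:
{"op": "play_rows", "data": {"targets": [2,-20,0,0,0,0,0.9,2,-34,0,0,0,0,0.9,2,-40,0,0,0,0,0.9,2,-40,0,0,0,0,0.9,2,-40,0,0,0,0,0.9]}}

```text
t: 9.38
tcp_pos: [494.1, 159.6, 173.0]
eef_rot: [[-0.0, 0.988, 0.157], [0.0, 0.157, -0.988], [-1.0, -0.0, -0.0]]
ft_force: [1.4, -0.4, 0.8]
opening: 0.901
```

Emit:
{"op": "play_rows", "data": {"targets": [2,-40,0,0,0,0,0.9,2,-40,0,0,0,0,0.9,2,-40,0,0,0,0,0.9,2,-40,0,0,0,0,0.9,2,-40,0,0,0,0,0.9]}}

```text
t: 9.8
tcp_pos: [504.1, -40.5, 173.3]
eef_rot: [[0.0, 0.988, 0.157], [0.001, 0.157, -0.988], [-1.0, 0.0, -0.001]]
ft_force: [1.6, -0.8, 0.9]
opening: 0.902
```

Emit:
{"op": "play_rows", "data": {"targets": [2,-40,0,0,0,0,0.9,2,-40,0,0,0,0,0.9,2,-40,0,0,0,0,0.9,2,-40,0,0,0,0,0.9,2,-40,0,0,0,0,0.9]}}

```text
t: 10.22
tcp_pos: [514.2, -240.5, 173.1]
eef_rot: [[0.0, 0.988, 0.157], [0.0, 0.157, -0.988], [-1.0, 0.0, -0.0]]
ft_force: [0.5, -0.0, 0.5]
opening: 0.897
```

Emit:
{"op": "play_rows", "data": {"targets": [1,-40,0,0,0,0,0.9,0,-30,0,0,0,0,0.9,0,-15,0,0,0,0,0.9,0,0,0,0,0,0,0.9]}}

```text
t: 10.55
tcp_pos: [514.1, -327.9, 173.1]
eef_rot: [[-0.001, 0.988, 0.152], [-0.002, 0.152, -0.988], [-1.0, -0.001, 0.002]]
ft_force: [-1.6, 0.8, -1.1]
opening: 0.899
```

Emit:
{"op": "play_rows", "data": {"targets": [2.5,0,-10,0,0,0,0.9,0,0,-20,0,0,0,0.9,0,0,-10,0,0,0,0.9,0,0,0,0,0,0,0.9,0,0,0,0,0,0,0.9]}}

```text
t: 10.97
tcp_pos: [517.9, -322.6, 132.5]
eef_rot: [[-0.001, 0.987, 0.158], [0.001, 0.158, -0.987], [-1.0, -0.001, -0.001]]
ft_force: [-0.1, -0.3, 0.9]
opening: 0.902
```

Emit:
{"op": "play_rows", "data": {"targets": [0,0,-15,0,0,0,0.9,0,0,-25,0,0,0,0.9,0,0,-25,0,0,0,0.9,0,0,-17,0,0,0,0.9,0,0,-7,0,0,0,0.9]}}

```text
t: 11.38
tcp_pos: [517.6, -322.7, 42.6]
eef_rot: [[-0.002, 0.988, 0.158], [0.001, 0.158, -0.988], [-1.0, -0.001, -0.001]]
ft_force: [-1.0, 1.1, -0.1]
opening: 0.9
```

Emit:
{"op": "play_rows", "data": {"targets": [0,0,0,0,0,0,0.9,0,0,0,0,0,0,0.9]}}

```text
t: 11.55
tcp_pos: [518.5, -323.8, 45.0]
eef_rot: [[0.001, 0.988, 0.157], [-0.0, 0.157, -0.988], [-1.0, 0.0, 0.0]]
ft_force: [0.5, 0.9, -0.2]
opening: 0.899
```

```bash
python3 - <<'E'
from h import *
o=ctrl.get_obs();print(o['t'],o['tcp_pos'],o['ft_force'],o['opening'])
b=snap('scene','scene7')
A=cv2.resize(b['color'][90:220,130:260],(600,600),interpolation=cv2.INTER_CUBIC)
cv2.imwrite('pics/c7.png',A[:,:,::-1])
E
```

```text
11.55 [ 518.45680112 -323.8441685    44.9693251 ] [ 0.46246853  0.94352758 -0.20245008] 0.898774201657939
```

View pics/c7.png

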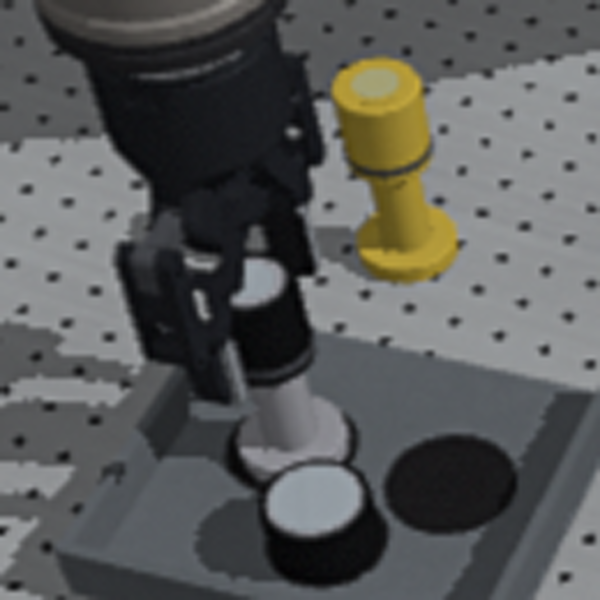

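The pads straddle the detector head at (270,320). The near finger tip is at (220,395), and the yellow look-alike at (385,120) is clear. Closing.

Emit:
{"op": "play_rows", "data": {"targets": [0,0,0,0,0,0,0.6,0,0,0,0,0,0,0.55,0,0,0,0,0,0,0.5,0,0,0,0,0,0,0.4,0,0,0,0,0,0,0.3]}}

```text
t: 12.02
tcp_pos: [518.2, -323.9, 44.8]
eef_rot: [[0.001, 0.988, 0.157], [-0.0, 0.157, -0.988], [-1.0, 0.001, 0.0]]
ft_force: [-2.6, 0.2, 8.8]
opening: 0.483
```

Emit:
{"op": "play_rows", "data": {"targets": [0,0,0,0,0,0,0.28,0,0,0,0,0,0,0.28,0,0,0,0,0,0,0.28]}}

```text
t: 12.27
tcp_pos: [518.2, -324.0, 44.8]
eef_rot: [[0.001, 0.988, 0.157], [-0.0, 0.157, -0.988], [-1.0, 0.001, 0.0]]
ft_force: [-1.6, 1.1, 7.7]
opening: 0.482
```

Emit:
{"op": "play_rows", "data": {"targets": [0,0,4,0,0,0,0.28,0,0,12,0,0,0,0.28,0,0,24,0,0,0,0.28,0,0,28,0,0,0,0.28,0,0,22,0,0,0,0.28]}}

```text
t: 12.68
tcp_pos: [517.9, -324.0, 136.4]
eef_rot: [[0.0, 0.988, 0.156], [-0.0, 0.156, -0.988], [-1.0, 0.0, 0.0]]
ft_force: [0.2, -1.1, -2.8]
opening: 0.481
```

Emit:
{"op": "play_rows", "data": {"targets": [0,8,8,0,0,0,0.28,0,16,4,0,0,0,0.28,-2,26,0,0,0,0,0.28,-2,34,0,0,0,0,0.28,-2,36,0,0,0,0,0.28]}}

```text
t: 13.1
tcp_pos: [511.2, -202.5, 145.9]
eef_rot: [[-0.0, 0.988, 0.155], [0.0, 0.155, -0.988], [-1.0, -0.0, -0.0]]
ft_force: [0.3, 0.8, -3.2]
opening: 0.481
```

Emit:
{"op": "play_rows", "data": {"targets": [-3,36,0,0,0,0,0.28,-3,36,0,0,0,0,0.28,-3,36,0,0,0,0,0.28,-3,36,0,0,0,0,0.28,-3,36,0,0,0,0,0.28]}}

```text
t: 13.52
tcp_pos: [496.0, -21.4, 146.0]
eef_rot: [[-0.0, 0.988, 0.157], [0.001, 0.157, -0.988], [-1.0, -0.0, -0.001]]
ft_force: [0.2, 0.4, -2.3]
opening: 0.483
```

Emit:
{"op": "play_rows", "data": {"targets": [-3,36,0,0,0,0,0.28,-3,36,0,0,0,0,0.28,-3,36,0,0,0,0,0.28,-3,36,0,0,0,0,0.28,-1,36,0,0,0,0,0.28]}}

```text
t: 13.93
tcp_pos: [482.5, 158.5, 146.0]
eef_rot: [[-0.001, 0.988, 0.157], [0.001, 0.157, -0.988], [-1.0, -0.001, -0.001]]
ft_force: [1.1, 0.4, -3.7]
opening: 0.48
```

Emit:
{"op": "play_rows", "data": {"targets": [0,32,0,0,0,0,0.28,0,24,0,0,0,0,0.28,0,16,0,0,0,0,0.28,0,8,0,0,0,0,0.28,0,2,-6,0,0,0,0.28]}}

```text
t: 14.35
tcp_pos: [484.2, 239.4, 140.4]
eef_rot: [[0.001, 0.987, 0.158], [0.001, 0.158, -0.987], [-1.0, 0.001, -0.0]]
ft_force: [0.2, 0.5, -2.3]
opening: 0.477
```

Emit:
{"op": "play_rows", "data": {"targets": [0,0,-16,0,0,0,0.28,0,0,-24,0,0,0,0.28,0,0,-24,0,0,0,0.28,0,0,-16,0,0,0,0.28,0,0,-8,0,0,0,0.28]}}

```text
t: 14.77
tcp_pos: [483.2, 235.7, 49.9]
eef_rot: [[-0.002, 0.988, 0.155], [-0.002, 0.155, -0.988], [-1.0, -0.002, 0.002]]
ft_force: [-0.8, -1.0, -3.4]
opening: 0.477
```

Emit:
{"op": "play_rows", "data": {"targets": [0,0,-4,0,0,0,0.28,0,0,0,0,0,0,0.28,0,0,0,0,0,0,0.28]}}

```text
t: 15.02
tcp_pos: [484.6, 237.9, 48.7]
eef_rot: [[0.001, 0.988, 0.156], [0.0, 0.156, -0.988], [-1.0, 0.001, -0.0]]
ft_force: [0.4, 0.1, -2.5]
opening: 0.485
```

Emit:
{"op": "play_rows", "data": {"targets": [0,0,-3,0,0,0,0.28,0,0,-2,0,0,0,0.28,0,0,-1,0,0,0,0.28,0,0,-0.6,0,0,0,0.28,0,0,-0.4,0,0,0,0.28]}}

```text
t: 15.43
tcp_pos: [484.1, 238.6, 41.7]
eef_rot: [[-0.0, 0.988, 0.157], [0.001, 0.157, -0.988], [-1.0, 0.0, -0.001]]
ft_force: [-8.1, -1.0, 22.8]
opening: 0.484
```

Emit:
{"op": "play_rows", "data": {"targets": [0,0,-0.2,0,0,0,0.28,0,0,0,0,0,0,0.28]}}

```text
t: 15.6
tcp_pos: [484.1, 238.7, 41.8]
eef_rot: [[-0.0, 0.988, 0.157], [0.001, 0.157, -0.988], [-1.0, 0.0, -0.001]]
ft_force: [-6.5, -2.2, 18.3]
opening: 0.485
```

Emit:
{"op": "play_rows", "data": {"targets": [0,0,0.3,0,0,0,0.52,0,0,0,0,0,0,0.6,0,0,0,0,0,0,0.75,0,0,0,0,0,0,0.9,0,0,0,0,0,0,0.9]}}

```text
t: 16.02
tcp_pos: [484.0, 238.4, 41.1]
eef_rot: [[0.0, 0.988, 0.157], [-0.0, 0.157, -0.988], [-1.0, 0.0, 0.0]]
ft_force: [0.2, -0.5, 0.1]
opening: 0.899
```

Emit:
{"op": "play_rows", "data": {"targets": [0,0,6,0,0,0,0.9,0,0,20,0,0,0,0.9,0,0,30,0,0,0,0.9,0,0,34,0,0,0,0.9,0,-10,30,0,0,0,0.9]}}

```text
t: 16.43
tcp_pos: [484.0, 229.3, 163.0]
eef_rot: [[0.0, 0.987, 0.158], [-0.0, 0.158, -0.987], [-1.0, 0.0, 0.0]]
ft_force: [-0.1, 0.2, 1.3]
opening: 0.901
```

Emit:
{"op": "play_rows", "data": {"targets": [4,-25,0,0,0,-5,0.9,4,-34,0,0,0,-6,0.9,5,-34,0,0,0,-6,0.9,5,-34,0,0,0,-6,0.9,5,-34,0,0,0,-6,0.9]}}

```text
t: 16.85
tcp_pos: [507.0, 65.9, 161.7]
eef_rot: [[0.0, 0.938, -0.346], [0.001, -0.346, -0.938], [-1.0, 0.0, -0.001]]
ft_force: [0.6, 1.0, -0.0]
opening: 0.898
```

Emit:
{"op": "play_rows", "data": {"targets": [5,-34,0,0,0,-6,0.9,5,-34,0,0,0,-6,0.9,5,-34,0,0,0,-6,0.9,5,-34,0,0,0,-6,0.9,5,-34,0,0,0,-6,0.9]}}

```text
t: 17.27
tcp_pos: [532.0, -104.2, 161.6]
eef_rot: [[0.0, 0.639, -0.769], [0.001, -0.769, -0.639], [-1.0, -0.0, -0.001]]
ft_force: [0.7, 0.1, 0.4]
opening: 0.898
```

Emit:
{"op": "play_rows", "data": {"targets": [5,-34,0,0,0,-6,0.9,5,-34,0,0,0,-6,0.9,5,-34,0,0,0,-6,0.9,5,-34,0,0,0,-6,0.9,5,-30,0,0,0,-6,0.9]}}

```text
t: 17.68
tcp_pos: [556.9, -270.8, 161.5]
eef_rot: [[0.0, 0.169, -0.986], [-0.0, -0.986, -0.169], [-1.0, 0.0, -0.0]]
ft_force: [0.5, 0.4, -0.1]
opening: 0.899
```

```bash
python3 - <<'E'
from h import *
a=snap('top','top8')
o=ctrl.get_obs();print(o['t'],o['tcp_pos'],np.degrees(np.arctan2(o['eef_rot'][1,1],o['eef_rot'][0,1])),o['qpos'])
b=snap('scene','scene8')
im=np.hstack([a['color'][160:340,60:240],b['color'][180:360,380:560]])
cv2.imwrite('pics/c8.png',cv2.resize(im,(800,400))[:,:,::-1])
E
```

```text
17.7333 [ 556.56454275 -276.22649897  162.01441706] -81.01265455102615 [-21.48091658  33.854943    59.6907495  104.033594   -33.00979216
  61.5164264  -30.50199182]
```

View pics/c8.png

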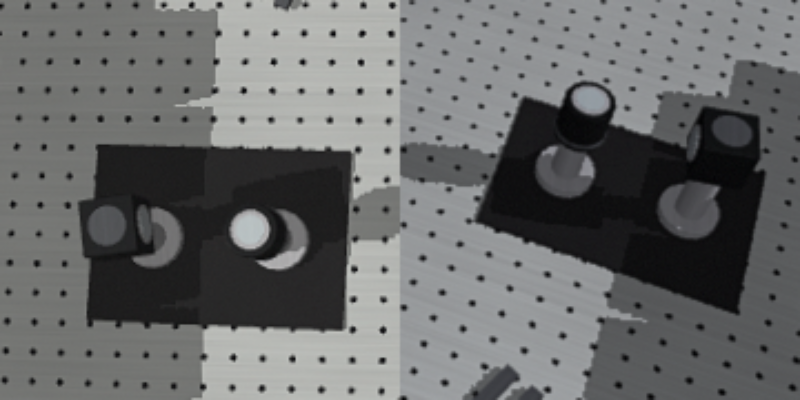

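Both tall parts stand upright on the mat, feet at (155,238) and (280,238) in the left pane. Now I'll settle over the lens cell.

Emit:
{"op": "play_rows", "data": {"targets": [6,-8,-10,0,0,-2.5,0.8,0,0,-25,0,0,0,0.8,0,0,-30,0,0,0,0.8,0,0,-30,0,0,0,0.8,0,0,-20,0,0,0,0.8]}}

```text
t: 18.2
tcp_pos: [562.3, -275.5, 43.9]
eef_rot: [[-0.002, 0.132, -0.991], [0.001, -0.991, -0.132], [-1.0, -0.001, 0.001]]
ft_force: [0.8, -0.1, -0.6]
opening: 0.803
```

Emit:
{"op": "play_rows", "data": {"targets": [0,0,-15,0,0,0,0.8,0,0,-10,0,0,0,0.8,0,0,0,0,0,0,0.8,0,0,0,0,0,0,0.8]}}

```text
t: 18.53
tcp_pos: [563.3, -276.8, 21.7]
eef_rot: [[0.0, 0.131, -0.991], [-0.0, -0.991, -0.131], [-1.0, 0.0, -0.0]]
ft_force: [-0.3, -0.8, 0.7]
opening: 0.802
```

```bash
python3 - <<'E'
from h import *
c=tips('scene9')
o=ctrl.get_obs();print(np.degrees(np.arctan2(o['eef_rot'][1,1],o['eef_rot'][0,1])))
cv2.imwrite('pics/c9.png',cv2.resize(c['color'][110:240,140:270],(600,600),interpolation=cv2.INTER_CUBIC)[:,:,::-1])
E
```

```text
open 0.8035313865556186 t 18.5833 [ 563.54134376 -276.96776798   22.20009324]
1 1068 [[15.0, 44.0, 5.0], [15.0, 62.0, -6.0], [15.0, 37.0, 0.0], [15.0, 64.0, -1.0], [15.0, 31.0, -15.0], [15.0, 34.0, -7.0], [15.0, 53.0, 5.0], [15.0, 64.0, -10.0], [15.0, 53.0, -16.0], [14.0, 45.0, -13.0]]
-1 1450 [[15.0, -47.0, -13.0], [15.0, -45.0, 14.0], [15.0, -46.0, 0.0], [15.0, -55.0, 6.0], [15.0, -65.0, 3.0], [15.0, -66.0, 6.0], [15.0, -49.0, 15.0], [15.0, -69.0, 15.0], [15.0, -36.0, -2.0], [15.0, -23.0, 8.0]]
-82.47527942716914
```

View pics/c9.png

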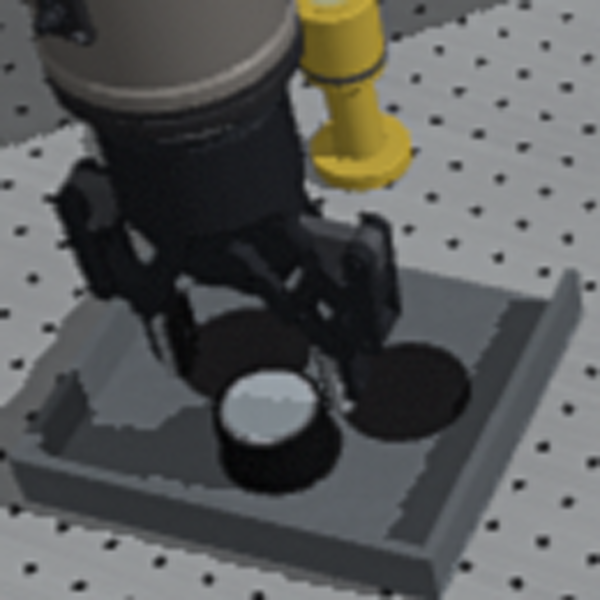

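```bash
python3 - <<'E'
from h import *
c=load('scene9');o=ctrl.get_obs();R=o['eef_rot'];print(o['tcp_pos'])
v,u=np.mgrid[150:215,160:235];u=u.ravel();v=v.ravel();P=np.array([world(c,a,b) for a,b in zip(u,v)]);L=(P-o['tcp_pos'])@R
for lo,hi in((44,52),(52,60),(60,70),(70,80)):
    for s in(1,-1):
        m=(P[:,2]>lo)&(P[:,2]<hi)&(s*L[:,1]>0)&(abs(L[:,1])<65)&(abs(L[:,2])<30); q=L[m]
        if len(q): print(lo,hi,s,m.sum(),'toolY',np.round(np.percentile(q[:,1],[5,50,95])),'toolZ',np.round(np.percentile(q[:,2],[5,50,95])),'px',u[m].mean(),v[m].mean())
m=(P[:,2]>36)&(P[:,2]<41)&(abs(L[:,1])<30)&(L[:,2]<25);print('lens top tool frame',L[m].mean(0),cv2.minEnclosingCircle(L[m][:,1:].astype(np.float32)),m.sum())
E
```

```text
[ 563.54134376 -276.96776798   22.20009324]
52 60 1 7 toolY [35. 36. 37.] toolZ [-6. -1.  6.] px 181.28571428571428 188.0
52 60 -1 2 toolY [-40. -39. -39.] toolZ [-7. -7. -6.] px 215.0 197.5
60 70 1 35 toolY [35. 37. 47.] toolZ [-12.  -7.   9.] px 178.82857142857142 187.0857142857143
60 70 -1 27 toolY [-46. -40. -34.] toolZ [-14.  -9.   1.] px 214.5185185185185 195.25925925925927
70 80 1 43 toolY [34. 36. 48.] toolZ [-13.  -7.   8.] px 177.69767441860466 183.4418604651163
70 80 -1 35 toolY [-47. -42. -35.] toolZ [-14.  -8.   3.] px 214.5142857142857 192.31428571428572
lens top tool frame [-16.25725176   3.78194788  -2.08922997] ((3.9242899417877197, -0.6378564834594727), 25.953868865966797) 318
```

In tool axes the fingers are centred and the lens lies 3.9 mm along tool y, so the fix is about -3.7 mm in world y. The tips sit 31 mm above the reported TCP, so the final TCP z is about -16.

Emit:
{"op": "play_rows", "data": {"targets": [0,-3.7,0,0,0,0,0.8,0,0,-6,0,0,0,0.8,0,0,-10,0,0,0,0.8,0,0,-8,0,0,0,0.8,0,0,-4,0,0,0,0.8]}}

```text
t: 19.0
tcp_pos: [562.5, -279.9, -8.4]
eef_rot: [[-0.001, 0.131, -0.991], [0.001, -0.991, -0.131], [-1.0, -0.001, 0.001]]
ft_force: [-0.6, 0.7, -0.2]
opening: 0.803
```

Emit:
{"op": "play_rows", "data": {"targets": [0,0,-4,0,0,0,0.8,0,0,-4,0,0,0,0.8,0,0,-2,0,0,0,0.8,0,0,0,0,0,0,0.8,0,0,0,0,0,0,0.8]}}

```text
t: 19.42
tcp_pos: [563.0, -280.4, -16.9]
eef_rot: [[-0.0, 0.131, -0.991], [-0.0, -0.991, -0.131], [-1.0, -0.0, 0.0]]
ft_force: [0.2, -0.9, 0.3]
opening: 0.799
```

Emit:
{"op": "play_rows", "data": {"targets": [0,0,0,0,0,0,0.7,0,0,0,0,0,0,0.62,0,0,0,0,0,0,0.58,0,0,0,0,0,0,0.5,0,0,0,0,0,0,0.4], "squeeze": 30}}

```text
t: 19.83
tcp_pos: [563.2, -280.4, -16.5]
eef_rot: [[0.0, 0.131, -0.991], [0.0, -0.991, -0.131], [-1.0, -0.0, -0.001]]
ft_force: [-0.1, 1.3, 6.1]
opening: 0.579
```

Emit:
{"op": "play_rows", "data": {"targets": [0,0,0,0,0,0,0.4,0,0,0,0,0,0,0.4,0,0,3,0,0,0,0.4,0,0,10,0,0,0,0.4,0,0,20,0,0,0,0.4]}}

```text
t: 20.25
tcp_pos: [562.0, -279.8, 15.4]
eef_rot: [[-0.003, 0.131, -0.991], [0.001, -0.991, -0.131], [-1.0, -0.001, 0.002]]
ft_force: [-0.2, 0.4, -1.2]
opening: 0.573
```

Emit:
{"op": "play_rows", "data": {"targets": [0,0,24,0,0,0,0.4,0,0,18,0,0,0,0.4,0,10,8,0,0,0,0.4,-4,20,0,0,0,0,0.4,-9,30,0,0,0,0,0.4]}}

```text
t: 20.67
tcp_pos: [550.6, -222.1, 67.7]
eef_rot: [[0.002, 0.128, -0.992], [-0.002, -0.992, -0.128], [-1.0, 0.002, -0.002]]
ft_force: [-0.4, 0.4, -1.3]
opening: 0.576
```

Emit:
{"op": "play_rows", "data": {"targets": [-10,34,0,0,0,0,0.4,-10,34,0,0,0,0,0.4,-10,34,0,0,0,0,0.4,-10,34,0,0,0,0,0.4,-10,34,0,0,0,0,0.4]}}

```text
t: 21.08
tcp_pos: [499.3, -48.9, 66.7]
eef_rot: [[0.0, 0.13, -0.991], [0.001, -0.991, -0.13], [-1.0, -0.001, -0.001]]
ft_force: [0.8, -0.4, -0.6]
opening: 0.571
```

Emit:
{"op": "play_rows", "data": {"targets": [-9,28,0,0,0,0,0.4,-6,17,0,0,0,0,0.4,-4,8,-10,0,0,0,0.4,0,2,-15,0,0,0,0.4,0,0,-10,0,0,0,0.4]}}

```text
t: 21.5
tcp_pos: [480.9, 5.6, 30.4]
eef_rot: [[0.0, 0.133, -0.991], [0.001, -0.991, -0.133], [-1.0, -0.001, -0.0]]
ft_force: [0.2, -0.1, -1.0]
opening: 0.573
```

Emit:
{"op": "play_rows", "data": {"targets": [0,0,0,0,0,0,0.4,0,0,0,0,0,0,0.4,0,0,0,0,0,0,0.4]}}

```text
t: 21.75
tcp_pos: [481.3, 3.9, 31.6]
eef_rot: [[0.0, 0.13, -0.992], [-0.0, -0.992, -0.13], [-1.0, 0.0, -0.0]]
ft_force: [-0.6, 0.2, -0.7]
opening: 0.574
```

```bash
python3 - <<'E'
from h import *
b=snap('scene','scene10');a=snap('top','top10');o=ctrl.get_obs();print(o['t'],o['tcp_pos'],o['opening'],o['ft_force'])
im=np.hstack([a['color'][210:330,250:370],b['color'][150:270,280:400]])
cv2.imwrite('pics/c10.png',cv2.resize(im,(800,400),interpolation=cv2.INTER_CUBIC)[:,:,::-1])
E
```

```text
21.85 [481.43161621   4.21262184  31.66410717] 0.5700937957376923 [ 0.06125267  0.91578209 -1.55306061]
```

View pics/c10.png

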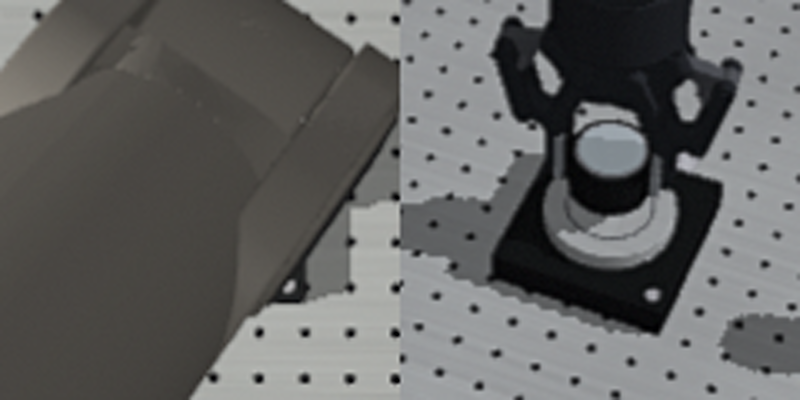

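The lens cell hangs upright over the platter, glass up, at right pane (612,165). A quick numeric check of its centring comes next.

```bash
python3 - <<'E'
from h import *
def centre(f,z0,z1,box):
    c=load(f);v,u=np.mgrid[box[0]:box[1],box[2]:box[3]];P=np.array([world(c,a,b) for a,b in zip(u.ravel(),v.ravel())])
    m=(P[:,2]>z0)&(P[:,2]<z1)&(abs(P[:,0]-484)<55)&(abs(P[:,1]-4)<55);q=P[m]
    print(f,m.sum(),q.mean(0).round(1),cv2.minEnclosingCircle(q[:,:2].astype(np.float32)))
# glass disc by brightness in scene10
c=load('scene10');g=c['color'][180:220,320:370].min(2)
m=(g>140).astype(np.uint8);n,l,s,ce=cv2.connectedComponentsWithStats(m);
for i in range(1,n):
    if s[i,4]>30: u,v=ce[i]+[320,180];print('bright',s[i],u,v,world(c,u,v))
centre('scene0',36.5,40.5,(190,235,315,370))
c0=load('scene0');g=c0['color'][180:240,310:375].min(2);print(world(c0,343,212))
E
```

```text
bright [13  1 18  8 59] 340.4406779661017 184.10169491525423 [383.87282743 -37.43508546   1.38260646]
bright [16  7 17  6 58] 344.12068965517244 189.4655172413793 [471.65338913   0.89277537  88.38115527]
bright [33 27  9 13 69] 358.39130434782606 214.14492753623188 [477.97847664  36.0895751   37.08750734]
bright [17 30 18 10 80] 346.7625 216.225 [492.7492886   16.82879279  38.0357636 ]
scene0 730 [484.    4.2  38. ] ((483.73248291015625, 4.148071765899658), 40.31099319458008)
[485.50715271   6.03549055  38.149699  ]
```

```bash
python3 - <<'E'
from h import *
c=load('scene10');v,u=np.mgrid[175:225,320:370];u=u.ravel();v=v.ravel();P=np.array([world(c,a,b) for a,b in zip(u,v)])
m=(P[:,2]>83.5)&(P[:,2]<89)&(np.hypot(P[:,0]-484,P[:,1]-4)<29);q=P[m];print(m.sum(),q.mean(0),cv2.minEnclosingCircle(q[:,:2].astype(np.float32)))
m=(c['color'][v,u].min(1)>85)&m;q=P[m];print('glass',m.sum(),q.mean(0),cv2.minEnclosingCircle(q[:,:2].astype(np.float32)))
E
```

```text
370 [485.12163811   2.90838873  86.34429373] ((484.4619140625, 3.3949413299560547), 26.91545295715332)
glass 257 [483.07784574   2.88207059  86.68362619] ((482.5994873046875, 1.3378292322158813), 22.223846435546875)
```

Emit:
{"op": "play_rows", "data": {"targets": [0,1,-5,0,0,0,0.4,0,0,-7,0,0,0,0.4,0,0,-3,0,0,0,0.4,0,0,-1.5,0,0,0,0.4,0,0,-0.5,0,0,0,0.4]}}

```text
t: 22.27
tcp_pos: [480.8, 5.5, 13.7]
eef_rot: [[-0.001, 0.131, -0.991], [-0.0, -0.991, -0.131], [-1.0, 0.0, 0.001]]
ft_force: [-0.3, 0.1, -1.6]
opening: 0.577
```

Emit:
{"op": "play_rows", "data": {"targets": [0,0,-0.5,0,0,0,0.4,0,0,0,0,0,0,0.4]}}

```text
t: 22.43
tcp_pos: [481.0, 5.5, 13.6]
eef_rot: [[0.0, 0.131, -0.991], [0.0, -0.991, -0.131], [-1.0, -0.0, -0.0]]
ft_force: [-0.3, -0.5, -0.7]
opening: 0.571
```

Emit:
{"op": "play_rows", "data": {"targets": [0,0,-0.5,0,0,0,0.4,0,0,-0.4,0,0,0,0.4,0,0,0,0,0,0,0.4]}}

```text
t: 22.68
tcp_pos: [481.1, 5.6, 13.4]
eef_rot: [[0.0, 0.131, -0.991], [0.001, -0.991, -0.131], [-1.0, -0.001, -0.0]]
ft_force: [-7.5, 1.4, 23.8]
opening: 0.571
```

Emit:
{"op": "play_rows", "data": {"targets": [0,0,0.5,0,0,0,0.6,0,0,0,0,0,0,0.66,0,0,0,0,0,0,0.75,0,0,0,0,0,0,0.8,0,0,0,0,0,0,0.8]}}

```text
t: 23.1
tcp_pos: [481.0, 5.7, 13.2]
eef_rot: [[0.0, 0.131, -0.991], [-0.0, -0.991, -0.131], [-1.0, 0.0, -0.0]]
ft_force: [-0.3, -0.0, 0.5]
opening: 0.796
```

Emit:
{"op": "play_rows", "data": {"targets": [0,0,6,0,0,0,0.8,0,0,20,0,0,0,0.8,0,0,32,0,0,0,0.9,0,0,38,0,0,0,0.9,0,0,38,0,0,0,0.9]}}

```text
t: 23.52
tcp_pos: [480.2, 4.8, 148.7]
eef_rot: [[-0.002, 0.129, -0.992], [-0.001, -0.992, -0.129], [-1.0, 0.001, 0.002]]
ft_force: [0.9, 0.6, 0.8]
opening: 0.899
```

Emit:
{"op": "play_rows", "data": {"targets": [0,6,20,0,0,5,0.9,0,12,8,0,0,6,0.9,0,16,0,0,0,6,0.9,0,18,0,0,0,6,0.9,0,18,0,0,0,6,0.9]}}

```text
t: 23.93
tcp_pos: [480.9, 76.4, 175.8]
eef_rot: [[0.0, 0.599, -0.801], [0.001, -0.801, -0.599], [-1.0, -0.0, -0.001]]
ft_force: [-0.1, -0.6, -0.4]
opening: 0.901
```

Emit:
{"op": "play_rows", "data": {"targets": [0,18,0,0,0,6,0.9,0,18,0,0,0,6,0.9,0,18,0,0,0,6,0.9,0,18,0,0,0,6,0.9,0,18,0,0,0,6,0.9]}}

```text
t: 24.35
tcp_pos: [480.8, 166.3, 175.6]
eef_rot: [[-0.0, 0.919, -0.394], [0.0, -0.394, -0.919], [-1.0, -0.0, -0.0]]
ft_force: [0.1, -0.4, 0.0]
opening: 0.901
```

Emit:
{"op": "play_rows", "data": {"targets": [1,18,0,0,0,6,0.9,1,18,0,0,0,6,0.9,1,18,0,0,0,6,0.9,0,14,0,0,0,6,0.9,0,6,0,0,0,6,0.9]}}

```text
t: 24.77
tcp_pos: [483.8, 241.5, 175.4]
eef_rot: [[0.0, 0.993, 0.12], [-0.0, 0.12, -0.993], [-1.0, 0.0, 0.0]]
ft_force: [-0.5, -0.2, -0.4]
opening: 0.898
```

Emit:
{"op": "play_rows", "data": {"targets": [0,0,0,0,0,2.4,0.9,0,0,0,0,0,0,0.9,0,0,0,0,0,0,0.9]}}

```text
t: 25.02
tcp_pos: [484.0, 239.2, 175.4]
eef_rot: [[-0.0, 0.988, 0.153], [-0.0, 0.153, -0.988], [-1.0, -0.0, 0.0]]
ft_force: [0.8, -0.3, -0.6]
opening: 0.896
```

```bash
python3 - <<'E'
from h import *
o=ctrl.get_obs();print(o['t'],o['tcp_pos'],np.degrees(np.arctan2(o['eef_rot'][1,1],o['eef_rot'][0,1])),o['qpos'])
b=snap('scene','scene11');a=snap('top','top11')
im=np.hstack([a['color'][210:330,250:370],b['color'][150:270,280:400]])
cv2.imwrite('pics/c11.png',cv2.resize(im,(800,400),interpolation=cv2.INTER_CUBIC)[:,:,::-1])
for f,n,box,bz in(('top11','top',(230,310,270,350),0),('scene11','scene',(170,240,300,380),2)):
    c=load(f);v,u=np.mgrid[box[0]:box[1],box[2]:box[3]];P=np.array([world(c,x,y) for x,y in zip(u.ravel(),v.ravel())])
    near=np.hypot(P[:,0]-482,P[:,1]-5)<60
    for z0,z1 in((64,69),(34,39)):
        q=P[near&(P[:,2]>z0+bz)&(P[:,2]<z1+bz)];print(n,z0,len(q),q.mean(0),cv2.minEnclosingCircle(q[:,:2].astype(np.float32)))
E
```

```text
25.0167 [484.0366853  239.1931915  175.41869025] 8.781575074722312 [-72.78835131  18.09219934  48.48612571 113.21965896 -16.3496805
  55.67808609  -7.57264133]
top 64 511 [480.10787083   6.11477252  66.60442358] ((480.4679260253906, 6.411412239074707), 24.87430763244629)
top 34 642 [480.03987582   5.3051921   36.04128245] ((480.7790222167969, 5.761638164520264), 39.82846450805664)
scene 64 342 [484.3008226    5.2354406   68.35322745] ((483.8627624511719, 3.513972282409668), 25.854141235351562)
scene 34 396 [496.00267837   7.77271448  37.80549508] ((484.9190368652344, 4.627809047698975), 40.43245315551758)
```

View pics/c11.png

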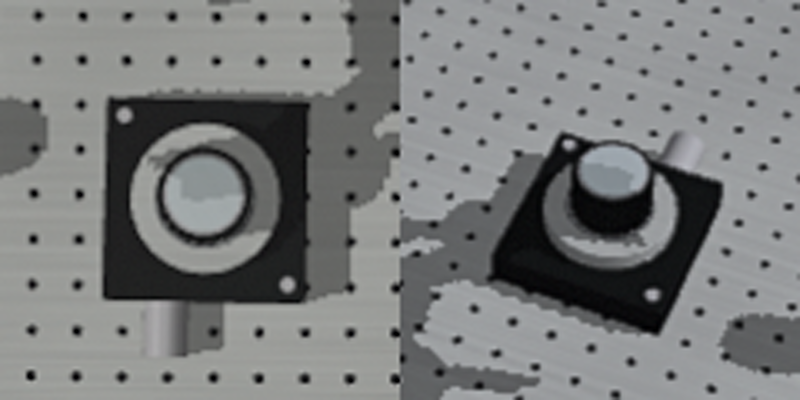

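The lens is centred on the platter to within 1 mm, glass up. Now the detector goes back.

Emit:
{"op": "play_rows", "data": {"targets": [0,-0.5,-15,0,0,0,0.9,0,0,-30,0,0,0,0.9,0,0,-32,0,0,0,0.9,0,0,-27,0,0,0,0.9,0,0,-18,0,0,0,0.9]}}

```text
t: 25.53
tcp_pos: [483.1, 238.3, 50.9]
eef_rot: [[-0.002, 0.988, 0.153], [-0.002, 0.153, -0.988], [-1.0, -0.002, 0.001]]
ft_force: [-0.5, 0.3, -0.5]
opening: 0.902
```

Emit:
{"op": "play_rows", "data": {"targets": [0,0,-9,0,0,0,0.9,0,0,-2.5,0,0,0,0.9,0,0,0,0,0,0,0.9,0,0,0,0,0,0,0.9]}}

```text
t: 25.87
tcp_pos: [484.7, 239.3, 42.7]
eef_rot: [[0.001, 0.988, 0.155], [0.001, 0.155, -0.988], [-1.0, 0.001, -0.001]]
ft_force: [0.1, -0.4, 0.7]
opening: 0.897
```

Emit:
{"op": "play_rows", "data": {"targets": [0,0,0,0,0,0,0.6,0,0,0,0,0,0,0.55,0,0,0,0,0,0,0.5,0,0,0,0,0,0,0.4,0,0,0,0,0,0,0.3], "squeeze": 45}}

```text
t: 26.28
tcp_pos: [484.0, 239.5, 42.4]
eef_rot: [[-0.0, 0.988, 0.155], [0.001, 0.155, -0.988], [-1.0, 0.0, -0.001]]
ft_force: [-4.1, -0.9, 12.0]
opening: 0.483
```

Emit:
{"op": "play_rows", "data": {"targets": [0,0,0,0,0,0,0.28,0,0,0,0,0,0,0.28,0,0,0,0,0,0,0.28]}}

```text
t: 26.53
tcp_pos: [484.0, 239.5, 42.4]
eef_rot: [[-0.0, 0.988, 0.155], [0.001, 0.155, -0.988], [-1.0, 0.0, -0.001]]
ft_force: [-3.4, 0.3, 12.8]
opening: 0.479
```

Emit:
{"op": "play_rows", "data": {"targets": [0,0,4,0,0,0,0.28,0,0,12,0,0,0,0.28,0,0,24,0,0,0,0.28,0,0,28,0,0,0,0.28,0,0,22,0,0,0,0.28]}}

```text
t: 26.95
tcp_pos: [484.3, 238.7, 134.0]
eef_rot: [[0.0, 0.988, 0.154], [-0.0, 0.154, -0.988], [-1.0, 0.0, 0.0]]
ft_force: [0.9, 1.2, -1.4]
opening: 0.483
```

Emit:
{"op": "play_rows", "data": {"targets": [0,-2,10,0,0,0,0.28,0,-8,4,0,0,0,0.28,0,-16,0,0,0,0,0.28,0,-24,0,0,0,0,0.28,1,-32,0,0,0,0,0.28]}}

```text
t: 27.37
tcp_pos: [483.8, 156.2, 144.5]
eef_rot: [[-0.002, 0.988, 0.157], [-0.001, 0.157, -0.988], [-1.0, -0.002, 0.001]]
ft_force: [0.5, 0.1, -1.3]
opening: 0.483
```

Emit:
{"op": "play_rows", "data": {"targets": [3,-36,0,0,0,0,0.28,3,-36,0,0,0,0,0.28,3,-36,0,0,0,0,0.28,3,-36,0,0,0,0,0.28,3,-36,0,0,0,0,0.28]}}

```text
t: 27.78
tcp_pos: [498.3, -25.9, 144.6]
eef_rot: [[-0.002, 0.988, 0.154], [-0.0, 0.154, -0.988], [-1.0, -0.002, -0.0]]
ft_force: [1.2, 1.1, -2.2]
opening: 0.48
```

Emit:
{"op": "play_rows", "data": {"targets": [3,-36,0,0,0,0,0.28,3,-36,0,0,0,0,0.28,3,-36,0,0,0,0,0.28,3,-36,0,0,0,0,0.28,3,-36,0,0,0,0,0.28]}}

```text
t: 28.2
tcp_pos: [512.8, -205.6, 144.3]
eef_rot: [[-0.002, 0.988, 0.154], [0.0, 0.154, -0.988], [-1.0, -0.002, -0.001]]
ft_force: [0.8, 0.7, -2.8]
opening: 0.479
```

Emit:
{"op": "play_rows", "data": {"targets": [3,-36,0,0,0,0,0.28,0,-34,0,0,0,0,0.28,0,-26,0,0,0,0,0.28,0,-16,0,0,0,0,0.28,0,-8,0,0,0,0,0.28]}}

```text
t: 28.62
tcp_pos: [515.1, -326.5, 144.4]
eef_rot: [[-0.002, 0.989, 0.151], [-0.001, 0.151, -0.989], [-1.0, -0.002, 0.0]]
ft_force: [-0.5, -0.8, -2.6]
opening: 0.478
```

Emit:
{"op": "play_rows", "data": {"targets": [0,0,-6,0,0,0,0.28,0,0,-16,0,0,0,0.28,0,0,-24,0,0,0,0.28,0,0,-20,0,0,0,0.28,0,0,-10,0,0,0,0.28]}}

```text
t: 29.03
tcp_pos: [516.5, -320.6, 66.5]
eef_rot: [[-0.003, 0.988, 0.156], [0.002, 0.156, -0.988], [-1.0, -0.003, -0.003]]
ft_force: [-0.8, -0.3, -2.7]
opening: 0.482
```

Emit:
{"op": "play_rows", "data": {"targets": [0,0,-4,0,0,0,0.28,0,0,0,0,0,0,0.28,0,0,0,0,0,0,0.28]}}

```text
t: 29.28
tcp_pos: [518.2, -322.8, 66.3]
eef_rot: [[0.0, 0.988, 0.155], [-0.0, 0.155, -0.988], [-1.0, 0.0, 0.0]]
ft_force: [0.6, 0.4, -2.4]
opening: 0.482
```

Emit:
{"op": "play_rows", "data": {"targets": [0,-0.5,-6,0,0,0,0.28,0,0,-7,0,0,0,0.28,0,0,-4,0,0,0,0.28,0,0,-1.5,0,0,0,0.28,0,0,0,0,0,0,0.28]}}

```text
t: 29.7
tcp_pos: [517.8, -323.3, 46.7]
eef_rot: [[-0.001, 0.988, 0.155], [0.0, 0.155, -0.988], [-1.0, -0.001, -0.0]]
ft_force: [-0.2, -0.0, -2.6]
opening: 0.483
```

Emit:
{"op": "play_rows", "data": {"targets": [0,0,-1,0,0,0,0.28,0,0,-0.6,0,0,0,0.28,0,0,-0.5,0,0,0,0.28,0,0,0,0,0,0,0.28]}}

```text
t: 30.03
tcp_pos: [518.1, -323.6, 45.6]
eef_rot: [[0.0, 0.988, 0.155], [-0.0, 0.155, -0.988], [-1.0, 0.0, 0.0]]
ft_force: [-2.4, 0.3, 2.7]
opening: 0.481
```

Emit:
{"op": "play_rows", "data": {"targets": [0,0,-0.3,0,0,0,0.28,0,0,0,0,0,0,0.52,0,0,0,0,0,0,0.6,0,0,0,0,0,0,0.75,0,0,0,0,0,0,0.9]}}

```text
t: 30.45
tcp_pos: [518.1, -323.3, 44.8]
eef_rot: [[0.0, 0.988, 0.155], [-0.0, 0.155, -0.988], [-1.0, 0.0, 0.0]]
ft_force: [-0.1, 1.2, 0.2]
opening: 0.861
```

Emit:
{"op": "play_rows", "data": {"targets": [0,0,0,0,0,0,0.9,0,0,6,0,0,0,0.9,0,0,20,0,0,0,0.9,0,0,30,0,0,0,0.9,0,0,34,0,0,0,0.9]}}

```text
t: 30.87
tcp_pos: [517.1, -323.1, 135.2]
eef_rot: [[-0.002, 0.988, 0.155], [0.0, 0.155, -0.988], [-1.0, -0.002, -0.001]]
ft_force: [0.1, -0.9, 1.1]
opening: 0.899
```

Emit:
{"op": "play_rows", "data": {"targets": [0,8,28,0,0,0,0.9,0,24,10,0,0,0,0.9,-2,38,0,0,0,0,0.9,-2,40,0,0,0,0,0.9,-2,40,0,0,0,0,0.9]}}

```text
t: 31.28
tcp_pos: [511.6, -172.2, 173.3]
eef_rot: [[0.001, 0.988, 0.154], [0.0, 0.154, -0.988], [-1.0, 0.001, -0.0]]
ft_force: [1.2, -0.2, 0.4]
opening: 0.897
```

Emit:
{"op": "play_rows", "data": {"targets": [-3,40,0,0,0,0,0.9,-3,40,0,0,0,0,0.9,-3,40,0,0,0,0,0.9,-3,40,0,0,0,0,0.9,-3,40,0,0,0,0,0.9]}}

```text
t: 31.7
tcp_pos: [496.5, 28.5, 173.3]
eef_rot: [[0.0, 0.988, 0.155], [0.001, 0.155, -0.988], [-1.0, 0.001, -0.001]]
ft_force: [1.3, 0.7, 0.2]
opening: 0.903
```

Emit:
{"op": "play_rows", "data": {"targets": [-3,40,0,0,0,0,0.9,-3,40,0,0,0,0,0.9,-3,40,0,0,0,0,0.9,-3,40,0,0,0,0,0.9,-0.5,40,0,0,0,0,0.9]}}

```text
t: 32.12
tcp_pos: [483.7, 228.7, 173.4]
eef_rot: [[-0.0, 0.988, 0.155], [0.001, 0.155, -0.988], [-1.0, 0.0, -0.001]]
ft_force: [1.3, -0.1, 0.6]
opening: 0.901
```

Emit:
{"op": "play_rows", "data": {"targets": [0,40,0,0,0,0,0.9,0,36,0,0,0,0,0.9,0,26,0,0,0,0,0.9,0,14,0,0,0,0,0.9,0,3,0,0,0,0,0.9]}}

```text
t: 32.53
tcp_pos: [484.0, 348.3, 172.7]
eef_rot: [[0.0, 0.987, 0.158], [-0.0, 0.158, -0.987], [-1.0, 0.0, 0.0]]
ft_force: [-0.3, 0.2, -0.1]
opening: 0.895
```

Emit:
{"op": "play_rows", "data": {"targets": [0,0,0,0,0,0,0.9,0,0,0,0,0,0,0.9]}}

```text
t: 32.7
tcp_pos: [484.9, 343.9, 173.0]
eef_rot: [[-0.0, 0.988, 0.153], [-0.0, 0.153, -0.988], [-1.0, -0.0, 0.0]]
ft_force: [-0.4, 0.6, -0.5]
opening: 0.903
```

Emit:
{"op": "play_rows", "data": {"targets": [0,0,-15,0,0,0,0.9,0,0,-28,0,0,0,0.9,0,0,-30,0,0,0,0.9,0,0,-22,0,0,0,0.9,0,0,-14,0,0,0,0.9]}}

```text
t: 33.12
tcp_pos: [484.2, 343.3, 62.1]
eef_rot: [[-0.001, 0.988, 0.153], [-0.001, 0.153, -0.988], [-1.0, -0.002, 0.001]]
ft_force: [-0.2, -0.9, -0.0]
opening: 0.9
```

Emit:
{"op": "play_rows", "data": {"targets": [0,0,-6,0,0,0,0.9,0,0,0,0,0,0,0.9,0,0,0,0,0,0,0.9]}}

```text
t: 33.37
tcp_pos: [485.2, 345.3, 58.8]
eef_rot: [[0.001, 0.988, 0.154], [0.001, 0.154, -0.988], [-1.0, 0.001, -0.0]]
ft_force: [0.7, 0.3, 0.6]
opening: 0.895
```

Emit:
{"op": "play_rows", "data": {"targets": [-0.5,0,-0.5,0,0,0,0.6,0,0,0,0,0,0,0.55,0,0,0,0,0,0,0.5,0,0,0,0,0,0,0.4,0,0,0,0,0,0,0.3]}}

```text
t: 33.78
tcp_pos: [484.1, 346.1, 58.3]
eef_rot: [[0.0, 0.988, 0.155], [0.001, 0.155, -0.988], [-1.0, 0.0, -0.001]]
ft_force: [-3.1, -1.6, 10.4]
opening: 0.51
```

Emit:
{"op": "play_rows", "data": {"targets": [0,0,0,0,0,0,0.3,0,0,0,0,0,0,0.3,0,0,0,0,0,0,0.3]}}

```text
t: 34.03
tcp_pos: [484.1, 346.1, 58.3]
eef_rot: [[0.0, 0.988, 0.155], [0.001, 0.155, -0.988], [-1.0, 0.0, -0.001]]
ft_force: [-3.9, -1.6, 9.7]
opening: 0.506
```

Emit:
{"op": "play_rows", "data": {"targets": [0,0,4,0,0,0,0.3,0,0,12,0,0,0,0.3,0,0,24,0,0,0,0.3,0,0,28,0,0,0,0.3,0,0,22,0,0,0,0.3]}}

```text
t: 34.45
tcp_pos: [484.4, 345.4, 149.8]
eef_rot: [[0.001, 0.988, 0.154], [0.0, 0.154, -0.988], [-1.0, 0.001, -0.0]]
ft_force: [0.9, 0.1, -2.9]
opening: 0.511
```

Emit:
{"op": "play_rows", "data": {"targets": [0,-2,10,0,0,0,0.3,0,-8,4,0,0,0,0.3,0,-16,0,0,0,0,0.3,0,-24,0,0,0,0,0.3,1,-32,0,0,0,0,0.3]}}

```text
t: 34.87
tcp_pos: [483.8, 262.5, 159.9]
eef_rot: [[-0.001, 0.988, 0.157], [-0.001, 0.157, -0.988], [-1.0, -0.002, 0.001]]
ft_force: [1.0, -0.6, -2.6]
opening: 0.504
```

Emit:
{"op": "play_rows", "data": {"targets": [2,-36,0,0,0,0,0.3,2,-36,0,0,0,0,0.3,2,-36,0,0,0,0,0.3,2,-36,0,0,0,0,0.3,2,-36,0,0,0,0,0.3]}}

```text
t: 35.28
tcp_pos: [493.2, 80.5, 160.1]
eef_rot: [[-0.002, 0.988, 0.154], [-0.001, 0.154, -0.988], [-1.0, -0.002, 0.0]]
ft_force: [1.1, 0.2, -2.6]
opening: 0.507
```

Emit:
{"op": "play_rows", "data": {"targets": [2,-36,0,0,0,0,0.3,2,-36,0,0,0,0,0.3,2,-36,0,0,0,0,0.3,2,-36,0,0,0,0,0.3,2,-36,0,0,0,0,0.3]}}

```text
t: 35.7
tcp_pos: [502.9, -99.0, 160.1]
eef_rot: [[-0.002, 0.988, 0.154], [0.0, 0.154, -0.988], [-1.0, -0.002, -0.0]]
ft_force: [0.3, 0.2, -2.9]
opening: 0.511
```

Emit:
{"op": "play_rows", "data": {"targets": [2.5,-36,0,0,0,0,0.3,2,-36,0,0,0,0,0.3,0,-32,0,0,0,0,0.3,0,-24,0,0,0,0,0.3,0,-14,0,0,0,0,0.3]}}

```text
t: 36.12
tcp_pos: [506.6, -242.4, 160.1]
eef_rot: [[-0.002, 0.989, 0.151], [-0.001, 0.151, -0.989], [-1.0, -0.002, 0.0]]
ft_force: [1.0, -0.3, -3.4]
opening: 0.506
```

Emit:
{"op": "play_rows", "data": {"targets": [0,-8,0,0,0,0,0.3,0,0,-6,0,0,0,0.3,0,0,-16,0,0,0,0.3,0,0,-24,0,0,0,0.3,0,0,-20,0,0,0,0.3]}}

```text
t: 36.53
tcp_pos: [508.8, -244.7, 93.3]
eef_rot: [[-0.001, 0.988, 0.156], [0.001, 0.156, -0.988], [-1.0, -0.001, -0.001]]
ft_force: [0.7, 0.5, -3.3]
opening: 0.509
```

Emit:
{"op": "play_rows", "data": {"targets": [0,0,-10,0,0,0,0.3,0,0,-4,0,0,0,0.3,0,0,0,0,0,0,0.3,0,0,0,0,0,0,0.3]}}

```text
t: 36.87
tcp_pos: [509.7, -246.2, 81.8]
eef_rot: [[0.0, 0.988, 0.155], [-0.0, 0.155, -0.988], [-1.0, 0.0, 0.0]]
ft_force: [-0.3, -0.4, -2.6]
opening: 0.51
```

Position matches to within a fraction of a millimetre. Lowering.

Emit:
{"op": "play_rows", "data": {"targets": [0,-0.2,-6,0,0,0,0.3,0,0,-7,0,0,0,0.3,0,0,-4,0,0,0,0.3,0,0,-1.5,0,0,0,0.3,0,0,0,0,0,0,0.3]}}

```text
t: 37.28
tcp_pos: [509.3, -246.5, 62.4]
eef_rot: [[-0.001, 0.988, 0.155], [0.0, 0.155, -0.988], [-1.0, -0.001, -0.0]]
ft_force: [-0.5, -0.1, -2.5]
opening: 0.506
```

Emit:
{"op": "play_rows", "data": {"targets": [0,0,-1,0,0,0,0.3,0,0,-0.5,0,0,0,0.3,0,0,-0.4,0,0,0,0.3,0,0,0,0,0,0,0.3]}}

```text
t: 37.62
tcp_pos: [509.6, -246.8, 61.3]
eef_rot: [[0.0, 0.988, 0.155], [0.0, 0.155, -0.988], [-1.0, 0.0, 0.0]]
ft_force: [-1.6, 1.1, 3.7]
opening: 0.502
```

Emit:
{"op": "play_rows", "data": {"targets": [0,0,-0.3,0,0,0,0.3,0,0,0,0,0,0,0.53,0,0,0,0,0,0,0.62,0,0,0,0,0,0,0.75,0,0,0,0,0,0,0.9]}}

```text
t: 38.03
tcp_pos: [509.6, -246.6, 60.7]
eef_rot: [[0.0, 0.988, 0.155], [-0.0, 0.155, -0.988], [-1.0, 0.0, 0.0]]
ft_force: [0.1, -0.5, -0.1]
opening: 0.87
```

Emit:
{"op": "play_rows", "data": {"targets": [0,0,0,0,0,0,0.9,0,0,6,0,0,0,0.9,0,0,20,0,0,0,0.9,0,0,32,0,0,0,0.9,0,0,36,0,0,0,0.9]}}

```text
t: 38.45
tcp_pos: [508.4, -246.5, 155.1]
eef_rot: [[-0.003, 0.988, 0.154], [0.0, 0.154, -0.988], [-1.0, -0.003, -0.0]]
ft_force: [1.0, 0.4, 0.6]
opening: 0.898
```

Emit:
{"op": "play_rows", "data": {"targets": [0,15,30,0,0,0,0.9,0,30,15,0,0,0,0.9,0,38,0,0,0,0,0.9,0,38,0,0,0,0,0.9,0,38,0,0,0,0,0.9]}}

```text
t: 38.87
tcp_pos: [509.3, -86.1, 200.3]
eef_rot: [[0.001, 0.988, 0.154], [0.001, 0.154, -0.988], [-1.0, 0.001, -0.001]]
ft_force: [1.1, -0.4, -0.2]
opening: 0.899
```

Emit:
{"op": "play_rows", "data": {"targets": [0,38,0,0,0,0,0.9,0,38,0,0,0,0,0.9,0,38,0,0,0,0,0.9,0,38,0,0,0,0,0.9,0,38,0,0,0,0,0.9]}}

```text
t: 39.28
tcp_pos: [509.2, 104.3, 200.2]
eef_rot: [[0.0, 0.988, 0.155], [0.001, 0.155, -0.988], [-1.0, 0.001, -0.001]]
ft_force: [1.5, 0.1, -0.0]
opening: 0.904
```

Emit:
{"op": "play_rows", "data": {"targets": [0,38,0,0,0,0,0.9,0,38,0,0,0,0,0.9,0,20,0,0,0,0,0.9,0,8,0,0,0,0,0.9,0,0,0,0,0,0,0.9]}}

```text
t: 39.7
tcp_pos: [509.3, 208.3, 199.7]
eef_rot: [[0.0, 0.987, 0.158], [-0.0, 0.158, -0.987], [-1.0, -0.0, 0.0]]
ft_force: [-0.2, -0.1, 0.9]
opening: 0.898
```

```bash
python3 - <<'E'
from h import *
o=ctrl.get_obs();print(o['t'],o['tcp_pos'],o['ft_force'])
b=snap('scene','scene12');a=snap('top','top12')
A=cv2.resize(a['color'][185:305,400:540],(466,400),interpolation=cv2.INTER_CUBIC);B=cv2.resize(b['color'],(533,400))
cv2.imwrite('pics/c12.png',cv2.resize(np.hstack([A,B]),(800,320))[:,:,::-1])
for f in('top0','top12','scene0','scene12'):
    c=load(f);dz=2*f.startswith('s');box=(190,300,405,540) if not dz else (120,250,140,270)
    v,u=np.mgrid[box[0]:box[1],box[2]:box[3]];P=np.array([world(c,x,y) for x,y in zip(u.ravel(),v.ravel())])
    for n,x,y,z in(('cube',510,-246,124),('det',518,-324,110)):
        q=P[(np.hypot(P[:,0]-x,P[:,1]-y)<38)&(abs(P[:,2]-z-dz)<3)];
        print(f,n,len(q),q.mean(0).round(1),cv2.minAreaRect(q[:,:2].astype(np.float32)) if n=='cube' else cv2.minEnclosingCircle(q[:,:2].astype(np.float32)))
E
```

```text
39.7 [509.26931125 208.28223768 199.65513389] [-0.22796897 -0.11770625  0.87899774]
top0 cube 596 [ 507.7 -245.9  123.8] ((507.9729309082031, -245.72312927246094), (42.73932647705078, 44.400543212890625), 8.573043823242188)
top0 det 380 [ 516.8 -323.1  109.7] ((516.9157104492188, -323.36163330078125), 20.752338409423828)
top12 cube 587 [ 508.7 -246.5  123.8] ((508.6842346191406, -246.38262939453125), (42.83049392700195, 44.21983337402344), 8.314475059509277)
top12 det 382 [ 516.6 -323.9  109.8] ((517.1416625976562, -323.76007080078125), 20.93160057067871)
scene0 cube 354 [ 511.5 -246.6  125.7] ((511.06585693359375, -247.61883544921875), (47.34538269042969, 45.41208267211914), 9.602049827575684)
scene0 det 241 [ 520.6 -324.4  112. ] ((518.7359619140625, -323.8264465332031), 22.335521697998047)
scene12 cube 346 [ 512.1 -247.4  125.8] ((510.7454833984375, -248.1653594970703), (44.9108772277832, 44.90253448486328), 8.873291969299316)
scene12 det 243 [ 520.4 -324.6  111.9] ((520.8698120117188, -326.7801513671875), 22.67313575744629)
```

View pics/c12.png

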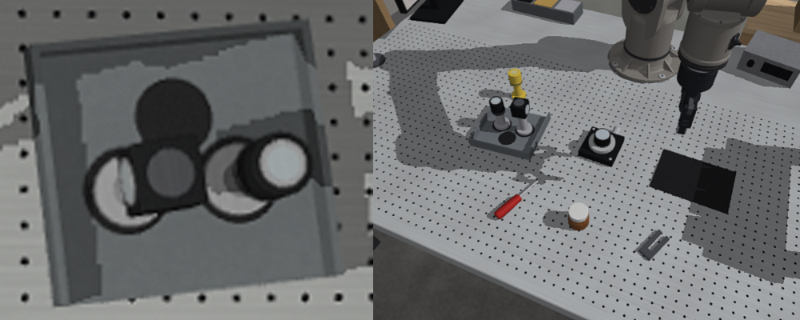

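Both parts stand on their marks within about 1 mm of where they started, the lens cell is on the stage, and the bystanders and the yellow look-alike have not moved. The arm is clear, so I'm handing in.

```bash
python3 -c "
from station import ctrl
print(ctrl.job_done())"
```

```text
the job is handed in; nothing more can be done
None
```

The job is done and handed in at about 40 s of the 122 s allowed. I stood the splitter and then the detector on the mat, and set the lens cell on the platter, glass up. Then I put the detector and the splitter back on their places in the bay.

**Last checks**
- **Tall parts:** both are upright. In the top camera each is about 1 mm or less from its starting position, and the splitter's yaw is within 0.3°.
- **Lens cell:** it was within about 1 mm of the platter centre when measured just after placing. The final picture shows it still there.
- **Bystanders:** the screwdriver, jar, fork and yellow look-alike look unmoved in the final picture. I did not measure them.
- **Forces:** the highest wrist force I read at the end of a move was about 25 N, when setting parts down.

**What disagreed**
- **Fingertips:** they sat about 25 mm further back than the reported TCP implies, so I set grasp heights from the camera. The grasps and touchdown heights then agreed with this.
- **Scene camera:** it read about 2 mm high and 2–4 mm further out in x than the top camera. Its circle fit for the returned detector is about 3.6 mm from its own fit at the start. Its mean point moved only 0.3 mm, so I put that down to edge noise in the fit.

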